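# Let the mould press down on its release valve and unload it

### The job

Unload the bench press: the mould is still up round its plunger. Crack the T-bar release valve on the front of the pump block open, anticlockwise, only just far enough that the platen sinks slowly and steadily by itself, never faster than 25 mm/s, all the way onto its stop. Then turn the valve fully shut again, gently, without forcing its soft seat, and draw the tray with the upright mould fully out to the left by its handle, leaving the cup and the thermometer where they are.

Things in the scene. Friction and masses are not known exactly. Their poses are not given: they have to be found in the camera images.
- valve (a joint): Release valve, rad. 0 = shut on its seat (a stop), grows anticlockwise seen from the front. Friction 0.15 Nm, stays where it is left. Nothing moves at first; somewhere between 0.2 and 0.65 rad, sooner under a heavier load (not known beforehand), the platen starts to sink, then about 10 mm/s faster per 0.1 rad more. Turning back slows or stops it.
- valve_bar (a point): Middle of the valve's T-bar: steel bar 10 mm thick, 112 mm long, ball ends 15 mm, on a level spindle 44 mm before the front of the grey pump block, 72 mm above the table. Site y = along the bar to its left end, z = up when shut, x = along the spindle to the back; they turn with the bar. Opening lifts the right end and lowers the left. Block top 88 mm high, behind it a round reservoir 132 mm.
- seat (a joint): Soft seat inside the pump block, rad. 0 = sound; goes negative when the T-bar is forced on past shut: it gives from 0.25 Nm, then 3 Nm/rad; squashed beyond -0.12 (0.6 Nm, 15 N at a grip 40 mm from the spindle) it is spoilt. It springs back when the bar is let go.
- platen (a joint): Height of the platen over its stop, m: 0.045 at the start (up), 0 = down on its stop. It carries tray and mould and sinks only while the valve is open far enough.
- tray (a joint): How far the steel tray is drawn out of the press, m: 0 = in, 0.095 = fully out at its stop. It slides to the left on the platen with about 2.5 N drag and stays where it is left; while the platen is up, the plunger inside the mould blocks it.
- tray_handle (a point): Grip point of the tray's handle: level steel bar 10 mm thick, straight for 24 mm either side of the point, its end then turned up 12 mm. Site y = along it to the left, the way it is drawn. 163 mm above the table at the start, 118 mm with the platen down. The tray's wall is 47 mm from the point; the press head over the mould, 226 to 274 mm high, comes to 75 mm from it.
- mould_mid (a point): Centre of the perforated steel mould, 96 mm wide, 70 mm high, loose, standing in the middle of the tray; at the start its rim reaches 30 mm up round the fixed plunger, 15 mm clear of it once the platen is down.
- cup_mid (a point): Centre of the white lidded cup, 74 mm wide, 68 mm high, on the table left of the press behind the tray's path. To be left alone.
- thermometer_mid (a point): Middle of the probe thermometer, 166 mm long, 13 mm high, flat on the table left of the press before the tray's path. To be left alone.

How it is judged:
By the outcome, as a careful person would: the job done as asked, in the order asked, and still so for the second after the job is handed in, with the robot touching nothing.
It also fails if it takes over 72 s, if anything falls off the work surface, if the arm or the gripper's body presses on something with over 40 N, if the wrist force passes 120 N, or if a joint passes its speed limit or range.

### The arm

A 7-joint arm with a two-finger parallel gripper is mounted at the origin on the work surface; the furniture and walls round the work are solid. World frame = base frame: x ahead of the robot, y to its left, z up, the work surface at z = 0. Lengths are in m, angles in rad, forces in N, time in s.
With the tool pointing down it reaches from about 0.4 to 0.85 m from the base axis. Payload 10.4 kg.
Tool frame: the origin (TCP) lies at the very end of the fingers, on their centre line; the grasp point (between the pads) lies manip.grip_point_offset behind it (manip.grip_point_offset is the distance from the TCP to the grasp point, in m); x points along the fingers, z is the direction in which the jaws open and shut, and the axes are right-handed (so a half turn about x gives the same grasp; the last joint's range is limited). The gripper opens to 87 mm and grips with 3 to 60 N. Pads are 19 mm wide; open, the fingers measure 117 mm over their backs; the gripper's body (75 mm by 190 mm) begins 51 mm behind the grasp point.
Start: joints at [1.251, 0.332, -0.065, 1.46, 0.022, 1.35, -0.088], TCP at [0.183, -0.598, 0.197] pointing down, gripper open.
Joint ranges: [-2.6, 2.6], [-0.5, 2.12], [-1.47, 1.34], [0.16, 2.42], [-1.27, 4.41], [0.06, 2.06], [-2.6, 2.6]. Speed limits (rad/s): [2.22, 2.22, 2.79, 2.79, 3.14, 3.14, 3.14].

### API

Orientations are given as [roll, pitch, yaw] about the fixed x, y, z axes, in that order (R = Rz(yaw) Ry(pitch) Rx(roll)).
In Python, from station import status, cams, manip, finder gives the robot as it stands.
- The arm moves only by the tool servo_tool, never from a script. Its argument "increments" is a list of rows, each a list of 7 numbers: the shift along the tool's x, y, z in m, then the turn, a rotation vector about the tool's x, y, z in rad, then the closure in counts, from 0 (fully open) to 255 (shut). In form: [[tx, ty, tz, ax, ay, az, jaw], ...]. A call has 1 to 10 rows; each row is the pose to reach, as a shift and turn from the pose commanded when the call began, along the tool's axes at that moment; what a row does not reach only later rows make up. A row lasts 1/12 s, in which the tool goes at most 41.7 mm and 7.16 degrees, less where a joint would pass 70% of its speed; a pose out of reach is approached as far as the arm can. A call with a gripper value outside its range is refused whole. The fingers move at their own pace and stop on an object; "force" is the grip in N (left out, the last holds). Time passes only in rows, so rows that repeat a pose let the fingers close. It gives the time, the measured TCP pose, the force and the opening at its end, in the units of the state.
- status.get_obs(): the state, without advancing time (a new reading comes with each control period).
- cams.grab_frame(name): name is "scene" or "side" or "wrist"; returns (picture, depth): 420x560x3 uint8, red, green, blue; 420x560 float32, m along the optical axis (not along the pixel's ray), 0 where there is no reading.
- cams.calibration(name): a dict with "vfov" (degrees; the focal length in pixels is half the picture's height over the tangent of half this angle, whatever the lens; pixels are square), "cx", "cy" (the principal point, pixels), "origin" and "attitude" of the camera in the world; the wrist camera has in their place "T_tool_cam" (4x4, takes a point from camera to tool coordinates, whose origin is the TCP and whose axes are the tool frame's). Camera axes: x right, y up, looking along -z (the intrinsics and any distortion apply to the point x, -y, -z); pixel columns grow to the right and rows downward; lengths in m; the calibration is good to about 2 mm. A picture is of the moment at which its call begins: read the wrist's pose just before it. calibration takes no time and is no camera call.
- manip.job_done(): hands the job in, once; it reports no verdict.
Trained networks look in the newest picture that a camera, given by its name, has taken for a name from the list of things; names that differ only in an ending like _2 or _b are one class to them, and where a whole thing is asked for, a point or a joint stands for the part that bears it (a point fixed in the world has none). Each returns a list of dicts, best first, with "score" (0 to 1); they miss things now and then, are a little off and sometimes report something else, mostly with a low value. They report only what shows in the picture. A call takes as long as a camera call.
- finder.look_for(camera, target): "bbox" ([left, top, width, height] in pixels, round what is visible of it).
- finder.silhouettes(camera, target): "pixels" (420x560 bool, what is visible of it) and "bbox" ([left, top, width, height] in pixels, round what is visible of it).
The state is a dict: "time": time; "joint_pos": joint angles; "dq": joint speeds; "joint_torque": joint torques, N m; "ee_pos": TCP position; "ee_rot": TCP orientation; "force": force on the tool from outside, world axes, zero at the start; "ft_torque": the same for the moment, N m; "grip_width": finger opening in m.
Only numpy, scipy, OpenCV 4.12 (cv2) and the standard library are available. Lean on these libraries where they do the work, as an engineer would, in place of code of your own. Each camera call takes 0.05 s, during which the arm holds its last target.

## Working session

There is one attempt and no reset: what is moved stays moved. The work goes in short steps, Python scripts to look and compute and a tool call to move; the robot and the scene stay as the last step left them, time stands still between calls to the robot, and variables do not carry over. Pictures are saved under pics/ and viewed, and the job is handed in when it is done.

Besides the shell and the picture viewer there is one more tool, called after "Call:" by a JSON object that holds its "api" and its "payload", one argument or row to a line. servo_tool: Moves the arm, as the interface text tells. Its arguments: {"type":"object","properties":{"increments":{"type":"array"},"force":{"type":"number"}},"required":["increments"]}

```bash
ls; mkdir -p pics
python3 - <<'E'
from station import status,cams,manip,finder
import cv2
print(status.get_obs()); print(manip.grip_point_offset)
for n in ["scene","side","wrist"]:
    p,d=cams.grab_frame(n); cv2.imwrite(f"pics/{n}0.png",p[:,:,::-1]); print(n,cams.calibration(n))
E
```

```text
pics
{'time': 0.0, 'joint_pos': array([ 1.25140749,  0.33287352, -0.06471006,  1.46098072,  0.02159834,
        1.34991667, -0.08850097]), 'dq': array([-0.00076218,  0.0005944 ,  0.00071257,  0.00073738,  0.00113346,
       -0.00072252,  0.00131458]), 'joint_torque': array([-5.80360575e-05, -6.23238230e+01,  2.50741543e-02, -3.89908040e+01,
       -6.12286781e-02,  3.95106326e-02,  1.18395201e-04]), 'ee_pos': array([ 0.18264754, -0.59724564,  0.19643417]), 'ee_rot': array([-3.09694093,  1.56931365,  1.91226688]), 'force': array([ 0.12194022, -0.26212377, -0.14526104]), 'ft_torque': array([-0.00544902,  0.00492458, -0.02904188]), 'grip_width': 0.08702290648195582}
0.0187
scene {'vfov': 51.177908327570165, 'cx': 279.84850597694304, 'cy': 213.8292644675243, 'origin': array([-0.1310501 , -0.51399945,  0.55363142]), 'attitude': array([ 1.0822106 ,  0.0255549 , -0.90620555])}
side {'vfov': 46.13646158194494, 'cx': 274.87132031856606, 'cy': 207.55752334701717, 'origin': array([0.10393312, 0.35118498, 0.82739497]), 'attitude': array([ 0.6672976 , -0.01705797, -2.26536407])}
wrist {'vfov': 61.48550730160336, 'cx': 279.131229276358, 'cy': 207.71978729592448, 'T_tool_cam': array([[-6.60109269e-04,  2.82272901e-01, -9.59333922e-01,
        -1.87658480e-01],
       [ 3.79406137e-04,  9.59334132e-01,  2.82272702e-01,
         7.67888465e-02],
       [ 9.99999710e-01, -1.77646351e-04, -7.40361424e-04,
         1.35583860e-03],
       [ 0.00000000e+00,  0.00000000e+00,  0.00000000e+00,
         1.00000000e+00]])}
```

View pics/scene0.png

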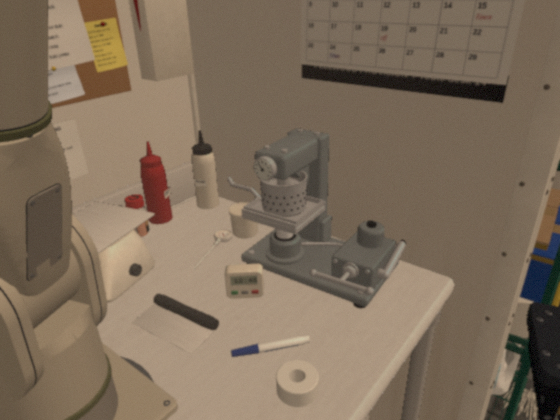

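View pics/side0.png

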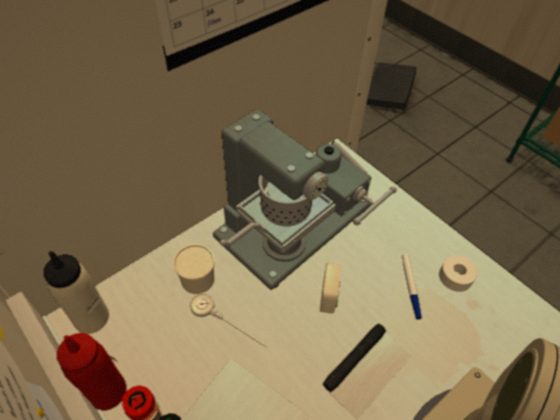

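View pics/wrist0.png

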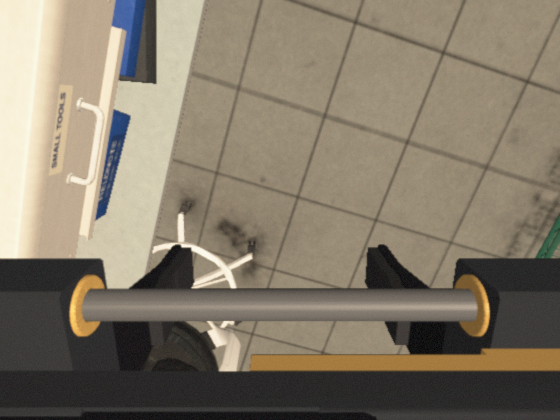

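The scene view shows the press at about (320,220), the T-bar at (345,275) and the tray handle at (235,190). In the side view the handle is at (240,232) and the T-bar at (375,205). The wrist camera sees only the floor.

```bash
cat > h.py <<'E'
from station import status,cams,manip,finder
import cv2, numpy as np
from scipy.spatial.transform import Rotation as R
def Rm(rpy): return R.from_euler('xyz',rpy).as_matrix()
def campose(n,obs=None):
    c=cams.calibration(n)
    if 'origin' in c: return Rm(c['attitude']),np.array(c['origin']),c
    obs=obs or status.get_obs()
    Rt=Rm(obs['ee_rot']);T=c['T_tool_cam']
    return Rt@T[:3,:3], Rt@T[:3,3]+obs['ee_pos'],c
def cloud(n,d,pose):
    Rc,o,c=pose
    f=210/np.tan(np.radians(c['vfov']/2))
    v,u=np.mgrid[0:420,0:560]
    P=np.stack([(u-c['cx'])/f*d,-(v-c['cy'])/f*d,-d],-1)
    return P@Rc.T+o
def proj(P,pose):
    Rc,o,c=pose
    f=210/np.tan(np.radians(c['vfov']/2))
    q=(np.asarray(P)-o)@Rc
    return np.array([c['cx']+f*q[...,0]/-q[...,2], c['cy']+f*q[...,1]/q[...,2]]).T
E
python3 - <<'E'
from h import *
for n in ["scene","side"]:
    pose=campose(n);p,d=cams.grab_frame(n)
    W=cloud(n,d,pose)
    np.savez(f"{n}0.npz",p=p,d=d,W=W)
    big=cv2.resize(p[:,:,::-1],None,fx=1,fy=1)
    for t in ["valve_bar","tray_handle","mould_mid","cup_mid","thermometer_mid","tray","platen"]:
        r=finder.silhouettes(n,t)
        for k in r[:2]:
            m=k['pixels']&(d>0); 
            if m.sum()<5: continue
            Q=W[m]
            print(n,t,round(k['score'],2),np.round(k['bbox']),m.sum(),"med",np.median(Q,0).round(3),"lo",np.percentile(Q,3,axis=0).round(3),"hi",np.percentile(Q,97,axis=0).round(3))
E
python3 - <<'E'
import numpy as np,cv2
for n,(x,y,w,h) in dict(scene=(210,120,210,190),side=(170,100,240,190)).items():
    p=np.load(f'{n}0.npz')['p'][y:y+h,x:x+w,::-1]
    s=3; cv2.imwrite(f'pics/{n}_crop.png',cv2.resize(p,None,fx=s,fy=s,interpolation=cv2.INTER_CUBIC))
E
```

```text
scene valve_bar 0.65 [308. 270.  67.  22.] 378 med [ 0.431 -0.195  0.075] lo [ 0.424 -0.253  0.07 ] hi [ 0.455 -0.139  0.08 ]
scene valve_bar 0.19 [199. 229.  34.  33.] 243 med [0.493 0.168 0.011] lo [0.399 0.147 0.002] hi [0.518 0.196 0.014]
scene tray_handle 0.58 [223. 176. 101.  48.] 980 med [ 0.486 -0.04   0.148] lo [ 0.443 -0.081  0.14 ] hi [0.556 0.121 0.169]
scene mould_mid 0.87 [261. 170.  48.  49.] 1468 med [ 0.468 -0.042  0.182] lo [ 0.454 -0.061  0.147] hi [0.533 0.007 0.212]
scene cup_mid 0.97 [225. 204.  33.  35.] 682 med [0.531 0.141 0.038] lo [0.519 0.12  0.002] hi [0.574 0.185 0.067]
scene thermometer_mid 0.58 [215. 230.  19.  14.] 193 med [0.497 0.172 0.011] lo [0.469 0.157 0.006] hi [0.518 0.196 0.014]
scene tray 0.96 [228. 178.  97.  47.] 776 med [ 0.489 -0.043  0.149] lo [ 0.444 -0.081  0.141] hi [0.556 0.117 0.168]
scene tray 0.66 [310. 268.  63.  26.] 445 med [ 0.431 -0.195  0.075] lo [ 0.424 -0.253  0.051] hi [ 0.468 -0.136  0.079]
scene platen 0.59 [228. 176.  95.  63.] 1676 med [ 0.469 -0.036  0.143] lo [ 0.437 -0.083  0.085] hi [0.555 0.103 0.167]
side valve
[... 361 characters left out ...]
uld_mid 0.61 [257. 177.  52.  53.] 1277 med [0.471 0.013 0.183] lo [ 0.455 -0.029  0.15 ] hi [0.535 0.028 0.214]
side cup_mid 0.64 [170. 242.  45.  52.] 1646 med [0.545 0.155 0.064] lo [0.521 0.119 0.009] hi [0.586 0.183 0.069]
side thermometer_mid 0.88 [191. 294.  71.  49.] 590 med [0.494 0.171 0.012] lo [0.406 0.146 0.002] hi [0.52  0.194 0.015]
side tray 0.81 [220. 192. 114.  58.] 1803 med [0.482 0.027 0.146] lo [ 0.444 -0.08   0.141] hi [0.549 0.115 0.171]
side tray 0.2 [353. 186.  45.  39.] 392 med [ 0.434 -0.192  0.077] lo [ 0.425 -0.259  0.   ] hi [ 0.468 -0.135  0.082]
side platen 0.84 [221. 192. 118.  61.] 2432 med [0.47  0.025 0.145] lo [ 0.438 -0.08   0.131] hi [0.551 0.108 0.17 ]
```

View pics/scene_crop.png

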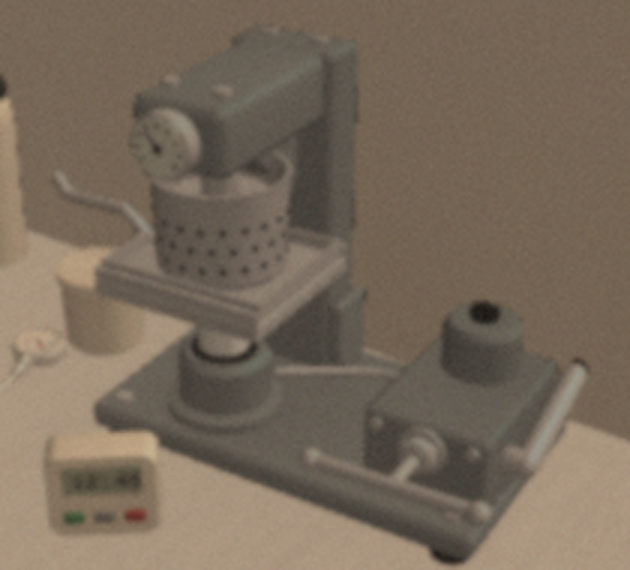

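View pics/side_crop.png

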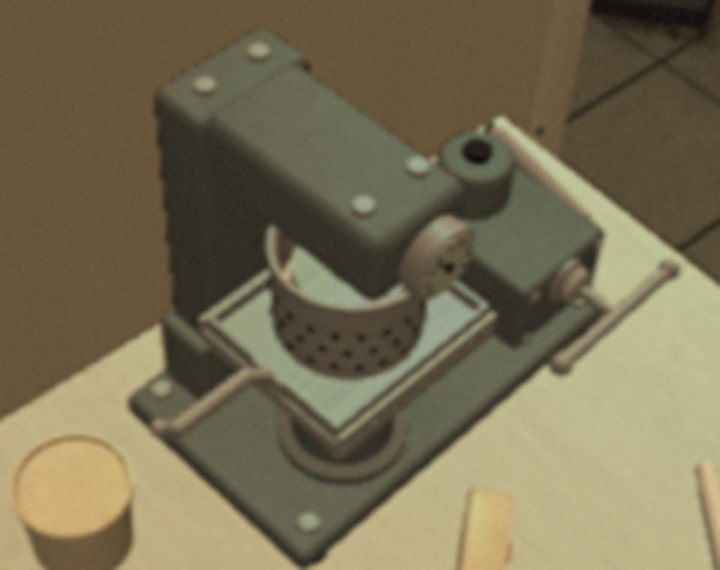

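Run:
```python
from h import *
print(status.get_obs()['time'])
for n in ["scene","side"]:
    z=np.load(n+'0.npz');W=z['W'];d=z['d']
    X=W.reshape(-1,3)
    # bar
    m=(X[:,2]>.064)&(X[:,2]<.086)&(X[:,0]>.395)&(X[:,0]<.48)&(X[:,1]>-.27)&(X[:,1]<-.12)
    Q=X[m]; 
    vx,vy,x0,y0=cv2.fitLine(Q[:,:2].astype(np.float32),cv2.DIST_HUBER,0,.01,.01).ravel()
    t=(Q[:,:2]-[x0,y0])@[vx,vy]; r=(Q[:,:2]-[x0,y0])@[-vy,vx]
    k=abs(r)<.008; t0=np.percentile(t[k],[.5,99.5])
    print(n,'bar dir',vx,vy,'ends',[x0+vx*t0[0],y0+vy*t0[0]],[x0+vx*t0[1],y0+vy*t0[1]],'len',np.ptp(t0),k.sum(),'z',np.percentile(Q[k,2],[5,50,95]))
    # tilt bar z vs t
    print(' slope z', np.polyfit(t[k],Q[k,2],1))
    m=(X[:,2]>.10)&(X[:,2]<.2)&(X[:,1]>.03)&(X[:,1]<.16)&(X[:,0]>.4)&(X[:,0]<.65)
    Q=X[m]
    print(' handle bins')
    for y in np.arange(.03,.15,.01):
        s=Q[(Q[:,1]>=y)&(Q[:,1]<y+.01)]
        if len(s): print('  ',round(y,2),len(s),np.median(s,0).round(3),np.ptp(s[:,0]).round(3))
    # block top & reservoir
    m=(X[:,2]>.084)&(X[:,2]<.092)&(X[:,1]<-.1)&(X[:,1]>-.35)&(X[:,0]<.75); print(' blocktop',np.percentile(X[m],[2,50,98],axis=0).round(3))
    m=(X[:,2]>.12)&(X[:,2]<.14)&(X[:,1]<-.1)&(X[:,1]>-.3)&(X[:,0]<.75); print(' res',np.percentile(X[m],[2,50,98],axis=0).round(3))
    m=(X[:,2]>.22)&(X[:,2]<.28)&(X[:,1]<.1)&(X[:,1]>-.2)&(X[:,0]<.75)&(X[:,0]>.35); print(' head',np.percentile(X[m],[2,50,98],axis=0).round(3))
```

```text
0.95
scene bar dir 0.46252877 0.88660425 ends [np.float64(0.4258129928964608), np.float64(-0.2505590406552882)] [np.float64(0.4789913760540558), np.float64(-0.14862336868186324)] len 0.1149731371505511 293 z [0.06693335 0.07618778 0.08379886]
 slope z [-0.00263054  0.07597038]
 handle bins
   0.03 82 [0.443 0.035 0.143] 0.056
   0.04 117 [0.474 0.043 0.148] 0.07
   0.05 23 [0.492 0.056 0.158] 0.008
   0.06 24 [0.49  0.064 0.165] 0.012
   0.07 18 [0.489 0.076 0.166] 0.008
   0.08 19 [0.489 0.085 0.166] 0.009
   0.09 16 [0.489 0.095 0.166] 0.006
   0.1 19 [0.487 0.105 0.166] 0.008
   0.11 21 [0.486 0.117 0.168] 0.008
   0.12 25 [0.486 0.123 0.174] 0.01
 blocktop [[ 0.477 -0.334  0.084]
 [ 0.533 -0.203  0.089]
 [ 0.692 -0.128  0.091]]
 res [[ 0.54  -0.296  0.12 ]
 [ 0.689 -0.194  0.128]
 [ 0.692 -0.106  0.139]]
 head [[ 0.432 -0.192  0.223]
 [ 0.687 -0.046  0.259]
 [ 0.693  0.079  0.279]]
side bar dir 0.40096158 0.91609484 ends [np.float64(0.4286534683364131), np.float64(-0.2507626019086519)] [np.float64(0.47448794228755237), np.float64(-0.1460425305195288)] len 0.11431138662231166 191 z [0.06817619 0.07768762 0.0833113 ]
 slope z [-0.03683429  0.07671721]
 handle bins
   0.03 655 [0.583 0.032 0.144] 0.177
   0.04 460 [0.487 0.045 0.145] 0.12
   0.05 59 [0.534 0.051 0.145] 0.066
   0.06 34 [0.491 0.065 0.168] 0.009
   0.07 33 [0.491 0.075 0.168] 0.011
   0.08 35 [0.491 0.085 0.168] 0.01
   0.09 35 [0.489 0.095 0.168] 0.01
   0.1 35 [0.488 0.105 0.169] 0.01
   0.11 31 [0.487 0.115 0.17 ] 0.01
   0.12 37 [0.487 0.125 0.179] 0.008
 blocktop [[ 0.476 -0.315  0.085]
 [ 0.513 -0.195  0.09 ]
 [ 0.691 -0.148  0.092]]
 res [[ 0.54  -0.293  0.121]
 [ 0.584 -0.189  0.127]
 [ 0.692 -0.154  0.139]]
 head [[ 0.433 -0.182  0.223]
 [ 0.584 -0.007  0.267]
 [ 0.692  0.088  0.278]]
```

Run:
```python
from h import *
for n in ["scene","side"]:
    z=np.load(n+'0.npz');X=z['W'].reshape(-1,3)
    m=(X[:,2]>.066)&(X[:,2]<.086)&(X[:,0]>.41)&(X[:,0]<.446)&(X[:,1]>-.27)&(X[:,1]<-.12)
    Q=X[m]
    for y in np.arange(-.27,-.12,.01):
        s=Q[(Q[:,1]>=y)&(Q[:,1]<y+.01)]
        if len(s): print(n,round(y,2),len(s),np.median(s,0).round(4),s[:,0].min().round(3),s[:,0].max().round(3))
    c=np.median(Q[:,:2],0); p=np.polyfit(Q[:,1],Q[:,0],1);print(p,c,np.percentile(Q[:,1],[1,99]))
    m=(X[:,2]>.158)&(X[:,2]<.172)&(X[:,1]>.06)&(X[:,1]<.115)&(X[:,0]>.47)&(X[:,0]<.51);Q=X[m];print('h',np.polyfit(Q[:,1],Q[:,0],1),Q[:,2].max())
    m=(X[:,2]>.118)&(X[:,2]<.138)&(X[:,1]<-.12)&(X[:,1]>-.25)&(X[:,0]<.63);Q=X[m];print('res',np.percentile(Q,[1,50,99],axis=0).round(3))
    m=(X[:,2]>.136)&(X[:,2]<.152)&(X[:,1]<.06)&(X[:,1]>-.12)&(X[:,0]<.58)&(X[:,0]>.40);Q=X[m];print('tray',np.percentile(Q,[1,50,99],axis=0).round(3))
    i=np.argmax(X[:,1]*((X[:,2]>.16)&(X[:,2]<.19)&(X[:,0]>.47)&(X[:,0]<.51)&(X[:,1]<.15)&(X[:,1]>.1)));print('handle end',X[i])
```

```text
scene -0.26 33 [ 0.4348 -0.2532  0.0773] 0.431 0.442
scene -0.25 34 [ 0.4332 -0.246   0.0774] 0.43 0.442
scene -0.24 34 [ 0.4332 -0.2348  0.0764] 0.43 0.44
scene -0.23 29 [ 0.4325 -0.2254  0.076 ] 0.429 0.438
scene -0.22 32 [ 0.4314 -0.2145  0.0754] 0.429 0.438
scene -0.21 30 [ 0.4311 -0.2052  0.0755] 0.428 0.436
scene -0.2 44 [ 0.4317 -0.1948  0.0754] 0.427 0.446
scene -0.19 31 [ 0.4297 -0.1851  0.0749] 0.425 0.445
scene -0.18 25 [ 0.4282 -0.1748  0.0742] 0.427 0.435
scene -0.17 28 [ 0.4278 -0.1658  0.0744] 0.424 0.435
scene -0.16 26 [ 0.4271 -0.1555  0.0738] 0.424 0.433
scene -0.15 34 [ 0.4263 -0.1438  0.0732] 0.422 0.433
scene -0.14 26 [ 0.4246 -0.1366  0.0739] 0.421 0.432
[-0.07582015  0.41615832] [ 0.43105726 -0.19669684] [-0.25512626 -0.13349659]
h [-0.09297969  0.49712804] 0.17061670246726074
res [[ 0.537 -0.208  0.118]
 [ 0.554 -0.188  0.125]
 [ 0.583 -0.162  0.132]]
tray [[ 0.436 -0.084  0.136]
 [ 0.467 -0.048  0.145]
 [ 0.578  0.045  0.152]]
handle end [0.4859772  0.12881358 0.17162874]
side -0.26 12 [ 0.4374 -0.2525  0.0806] 0.432 0.444
side -0.25 33 [ 0.4361 -0.2461  0.07
[... 207 characters left out ...]
 0.43 0.438
side -0.2 39 [ 0.4359 -0.1937  0.0765] 0.429 0.446
side -0.19 22 [ 0.432  -0.1845  0.0769] 0.428 0.44
side -0.18 23 [ 0.43   -0.1741  0.0768] 0.427 0.435
side -0.17 23 [ 0.4297 -0.1655  0.076 ] 0.426 0.436
side -0.16 22 [ 0.4298 -0.1551  0.0756] 0.425 0.434
side -0.15 23 [ 0.4273 -0.1449  0.0757] 0.423 0.436
side -0.14 37 [ 0.4283 -0.136   0.0749] 0.422 0.437
[-0.07811165  0.41786547] [ 0.43252502 -0.19127911] [-0.25323915 -0.13333335]
h [-0.0738286   0.49682086] 0.17183045704058797
res [[ 0.538 -0.207  0.119]
 [ 0.558 -0.18   0.126]
 [ 0.584 -0.162  0.134]]
tray [[ 0.437 -0.082  0.137]
 [ 0.468  0.018  0.144]
 [ 0.576  0.05   0.152]]
handle end [0.48762276 0.12966528 0.18171826]
```

Run:
```python
from h import *
o=status.get_obs();M=Rm(o['ee_rot']);print(M.round(3),o['ee_pos'])
for s in (1,-1):
    yaw=.078
    z=s*np.array([np.cos(yaw),np.sin(yaw),0]);x=np.array([0,0,-1.]);y=np.cross(z,x)
    D=np.c_[x,y,z]; print(s,R.from_matrix(M.T@D).as_rotvec().round(3))
```

```text
[[ 0.     0.956  0.292]
 [-0.     0.292 -0.956]
 [-1.     0.     0.   ]] [ 0.18282202 -0.59767588  0.19727877]
1 [-1.352  0.     0.   ]
-1 [ 1.79  0.   -0.  ]
```

```bash
cat >> h.py <<'E'
YAW=.078
def Dr(a=0.3,yaw=YAW,lean=0.0):
    z=np.array([np.cos(yaw),np.sin(yaw),0]);x=np.array([0,0,-1.]);y=np.cross(z,x)
    return np.c_[x,y,z]@R.from_rotvec([0,lean,0]).as_matrix()@R.from_rotvec([0,0,a]).as_matrix()
def inc(p,D,o=None):
    o=o or status.get_obs();M=Rm(o['ee_rot'])
    return (M.T@(np.array(p)-o['ee_pos'])).round(4), R.from_matrix(M.T@D).as_rotvec().round(3)
E
python3 - <<'E'
from h import *
for n in ["scene","side"]:
    X=np.load(n+'0.npz')['W'].reshape(-1,3)
    m=(X[:,2]>.03)&(X[:,1]<-.235)&(X[:,1]>-.36)&(X[:,0]<.65)&(X[:,0]>.45);Q=X[m]
    for x in np.arange(.45,.65,.02):
        s=Q[(Q[:,0]>=x)&(Q[:,0]<x+.02)]
        if len(s)>3: print(n,round(x,2),len(s),s[:,1].min().round(3),'zmax',s[:,2].max().round(3), s[s[:,2].argmax()].round(3))
    m=(X[:,2]>.205)&(X[:,2]<.29)&(X[:,0]>.40)&(X[:,0]<.6)&(X[:,1]<.1)&(X[:,1]>-.15);print('head',np.percentile(X[m],[1,50,99],axis=0).round(3))
print(inc([.425,-.145,.25],Dr()))
E
```

```text
scene 0.49 60 -0.251 zmax 0.071 [ 0.509 -0.237  0.071]
scene 0.51 81 -0.251 zmax 0.075 [ 0.529 -0.241  0.075]
scene 0.53 77 -0.25 zmax 0.082 [ 0.55  -0.241  0.082]
scene 0.55 65 -0.248 zmax 0.089 [ 0.567 -0.24   0.089]
scene 0.57 57 -0.247 zmax 0.094 [ 0.586 -0.242  0.094]
scene 0.59 15 -0.244 zmax 0.094 [ 0.593 -0.239  0.094]
head [[ 0.431 -0.059  0.206]
 [ 0.497 -0.039  0.259]
 [ 0.597  0.018  0.279]]
side 0.51 26 -0.253 zmax 0.079 [ 0.526 -0.243  0.079]
side 0.53 46 -0.251 zmax 0.085 [ 0.548 -0.239  0.085]
side 0.55 58 -0.25 zmax 0.091 [ 0.569 -0.242  0.091]
side 0.57 39 -0.248 zmax 0.095 [ 0.59  -0.241  0.095]
side 0.59 17 -0.245 zmax 0.098 [ 0.591 -0.236  0.098]
head [[ 0.432 -0.049  0.207]
 [ 0.512 -0.     0.273]
 [ 0.598  0.032  0.28 ]]
(array([-0.0527,  0.364 , -0.362 ]), array([-1.341,  0.203,  0.253]))
```

Call:
{"api": "servo_tool", "payload": {
  "increments": [
    [-0.01,0.036,-0.036,-0.1,0.015,0.02,255],
    [-0.02,0.07,-0.07,-0.22,0.033,0.04,255],
    [-0.03,0.1,-0.1,-0.34,0.05,0.06,255],
    [-0.04,0.13,-0.13,-0.46,0.07,0.085,255],
    [-0.05,0.16,-0.16,-0.58,0.09,0.11,255],
    [-0.053,0.19,-0.19,-0.7,0.105,0.13,255],
    [-0.053,0.22,-0.22,-0.82,0.123,0.153,255],
    [-0.053,0.25,-0.25,-0.94,0.14,0.175,255],
    [-0.053,0.28,-0.28,-1.06,0.16,0.2,255],
    [-0.053,0.3,-0.3,-1.18,0.178,0.222,255]
  ],
  "force": 20
}}

```text
time: 1.78
ee_pos: [0.3764, -0.2328, 0.2506]
ee_rot: [1.648, 1.302, 1.567]
force: [1.0, 0.7, -0.2]
grip_width: 0.0285
```

Run:
```python
from h import *
print(status.get_obs()['grip_width'],inc([.425,-.145,.13],Dr()))
```

```text
0.02845522014812173 (array([0.1396, 0.0565, 0.0441]), array([-0.156,  0.024,  0.031]))
```

Call:
{"api": "servo_tool", "payload": {
  "increments": [
    [0.02,0.012,0.009,-0.05,0.008,0.01,255],
    [0.05,0.025,0.018,-0.1,0.016,0.02,255],
    [0.08,0.038,0.03,-0.156,0.024,0.031,255],
    [0.11,0.05,0.038,-0.156,0.024,0.031,255],
    [0.1396,0.0565,0.0441,-0.156,0.024,0.031,255],
    [0.1396,0.0565,0.0441,-0.156,0.024,0.031,255],
    [0.1396,0.0565,0.0441,-0.156,0.024,0.031,255]
  ]
}}

```text
time: 2.37
ee_pos: [0.4243, -0.1461, 0.1291]
ee_rot: [1.58, 1.269, 1.654]
force: [-0.0, -0.6, 1.5]
grip_width: 0.0004
```

Run:
```python
from h import *
o=status.get_obs();print(o['ee_pos'],o['force'],o['grip_width'],Rm(o['ee_rot']).round(3),o['joint_pos'].round(2))
ims=[]
for n in ["scene","side"]:
    p,d=cams.grab_frame(n); cv2.imwrite(f"pics/{n}1.png",p[:,:,::-1]);ims.append(p[100:320,150:430,::-1])
p,d=cams.grab_frame('wrist');cv2.imwrite("pics/w1.png",p[:,:,::-1])
cv2.imwrite('pics/c1.png',cv2.resize(np.hstack(ims),(800,314),interpolation=cv2.INTER_CUBIC))
```

```text
[ 0.42432469 -0.1461369   0.12912814] [-0.04233038 -0.5957218   1.54123221] 0.0003752104059483506 [[-0.025 -0.07   0.997]
 [ 0.296  0.952  0.074]
 [-0.955  0.297 -0.003]] [ 0.92  0.17 -0.51  1.86 -0.19  1.28  0.55]
```

View pics/c1.png

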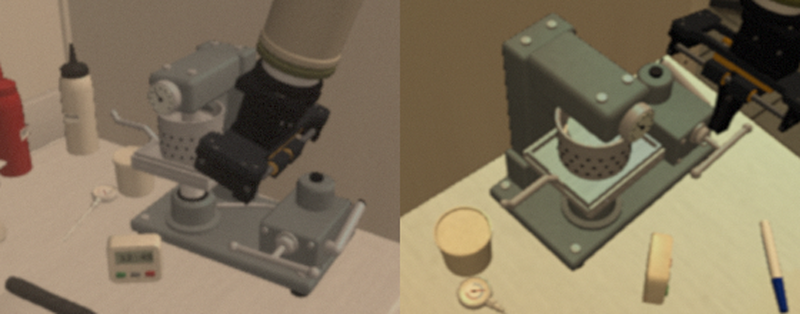

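View pics/w1.png

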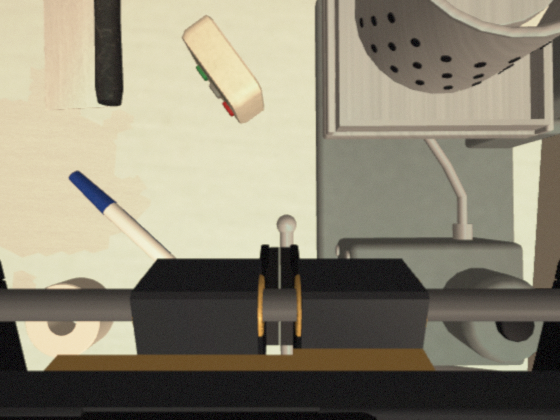

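Both views show the fingertips poised above the left half of the T-bar. The side view has the tray, handle and bar all unobstructed. Going down.

Call:
{"api": "servo_tool", "payload": {
  "increments": [
    [0.02,-0.0062,0,0,0,0,255],
    [0.036,-0.0112,0,0,0,0,255],
    [0.042,-0.013,0,0,0,0,255],
    [0.042,-0.013,0,0,0,0,255]
  ]
}}

```text
time: 2.85
ee_pos: [0.4244, -0.1474, 0.0854]
ee_rot: [1.577, 1.27, 1.648]
force: [-0.4, 0.1, 0.4]
grip_width: 0.0004
```

Call:
{"api": "servo_tool", "payload": {
  "increments": [
    [0.002,-0.0006,0,0,0,0,255],
    [0.004,-0.0012,0,0,0,0,255],
    [0.006,-0.0018,0,0,0,0,255],
    [0.006,-0.0018,0,0,0,0,255]
  ]
}}

```text
time: 3.18
ee_pos: [0.425, -0.147, 0.0796]
ee_rot: [1.573, 1.271, 1.646]
force: [0.3, -0.2, -0.3]
grip_width: 0.0006
```

```bash
cat >> h.py <<'E'
def mon(save=None):
    pose=campose('side');p,d=cams.grab_frame('side');X=cloud('side',d,pose).reshape(-1,3)
    t=status.get_obs()
    yy=X[:,1];xx=X[:,0]-.497+.08*yy
    m=(abs(xx)<.012)&(yy>.065)&(yy<.112)&(X[:,2]>.095)&(X[:,2]<.18)
    h=np.median(X[m,2]) if m.sum()>10 else None
    m2=(abs(X[:,0]-.4325+.078*(yy+.194))<.010)&(yy>-.262)&(yy<-.16)&(X[:,2]>.05)&(X[:,2]<.125)
    Q=X[m2]; s=np.polyfit(Q[:,1],Q[:,2],1)
    from_base=np.arctan(-(s[0]))
    print('t',round(t['time'],2),'handle z',None if h is None else h.round(4),m.sum(),'bar angle',from_base.round(3),len(Q),'F',t['force'].round(1),'z',t['ee_pos'].round(4))
    if save: cv2.imwrite(save,cv2.resize(p[100:320,150:430,::-1],(800,628),interpolation=cv2.INTER_CUBIC))
E
python3 -c "
from h import *
mon()"
```

```text
t 3.23 handle z 0.1682 159 bar angle 0.043 125 F [-0.3  0.6  0.6] z [ 0.425  -0.1469  0.0796]
```

Call:
{"api": "servo_tool", "payload": {
  "increments": [
    [0.002,-0.0006,0,0,0,0,255],
    [0.004,-0.0012,0,0,0,0,255],
    [0.006,-0.0018,0,0,0,0,255],
    [0.006,-0.0018,0,0,0,0,255]
  ]
}}

```text
time: 3.57
ee_pos: [0.4246, -0.1466, 0.0726]
ee_rot: [1.576, 1.27, 1.649]
force: [0.2, 0.2, -0.4]
grip_width: 0.0003
```

```bash
python3 -c "
from h import *
mon()"
```

```text
t 3.62 handle z 0.1682 162 bar angle 0.041 76 F [ 0.4 -0.3 -0.6] z [ 0.4246 -0.1466  0.0728]
```

Run:
```python
from h import *
mon('pics/m2.png')
p,d=cams.grab_frame('wrist');cv2.imwrite("pics/w2.png",p[:,:,::-1])
p,d=cams.grab_frame('scene');cv2.imwrite("pics/s2.png",cv2.resize(p[200:320,240:400,::-1],(800,600),interpolation=cv2.INTER_CUBIC))
```

```text
t 3.67 handle z 0.1681 161 bar angle 0.038 77 F [-0.2 -1.5 -0.1] z [ 0.4247 -0.1467  0.073 ]
```

View pics/m2.png

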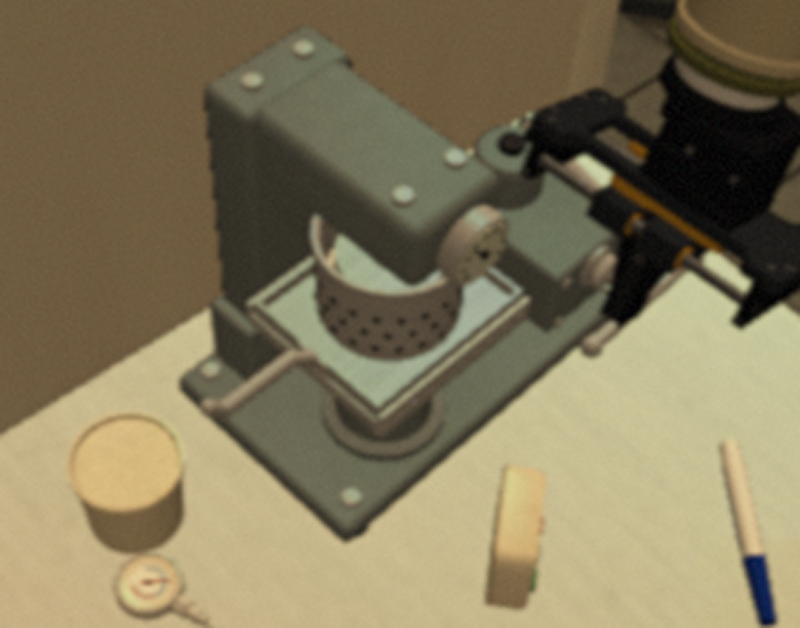

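View pics/s2.png

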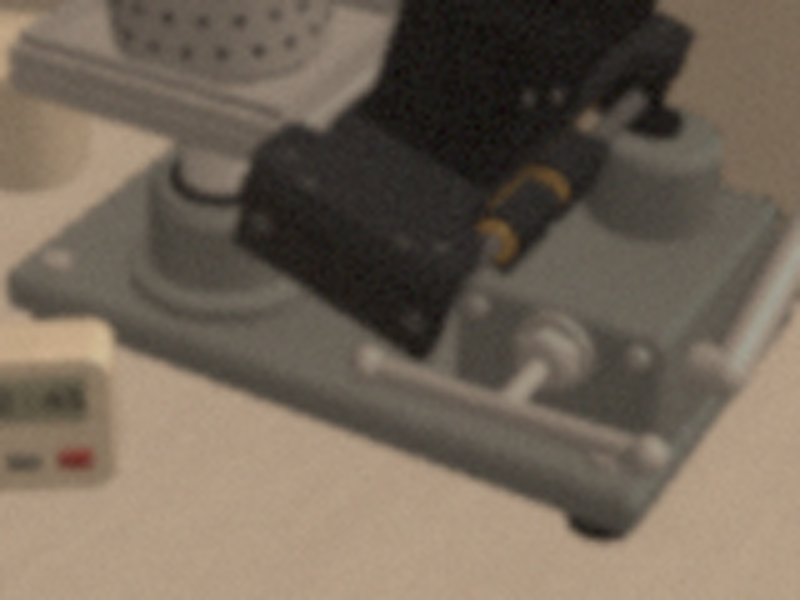

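View pics/w2.png

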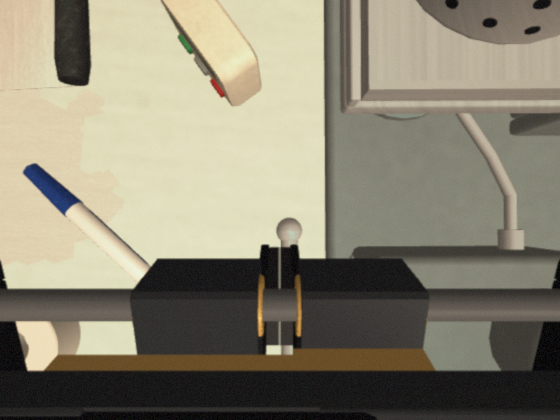

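Run:
```python
from h import *
o=status.get_obs();M=Rm(o['ee_rot'])
c=np.array([.4325,-.194,.072]);u=np.array([-.078,.997,0])
pts=dict(tcp=o['ee_pos'],inner=o['ee_pos']-M[:,1]*.0095,outer=o['ee_pos']+M[:,1]*.0095,back=o['ee_pos']-M[:,0]*.06,L=c+.056*u,Rr=c-.056*u)
for n,(x,y,w,h) in dict(scene=(240,200,160,120),side=(150,100,280,220)).items():
    p,d=cams.grab_frame(n);k=800/w;im=cv2.resize(p[y:y+h,x:x+w,::-1],(800,int(h*k)),interpolation=cv2.INTER_CUBIC)
    for a,P in pts.items():
        q=proj(P,campose(n));q=((q-[x,y])*k).astype(int);cv2.circle(im,tuple(map(int,q)),4,(0,0,255),-1);cv2.putText(im,a,tuple(map(int,q+5)),0,.5,(0,255,255),1)
    cv2.imwrite(f'pics/pj_{n}.png',im)
```

```text
(no output)
```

View pics/pj_scene.png

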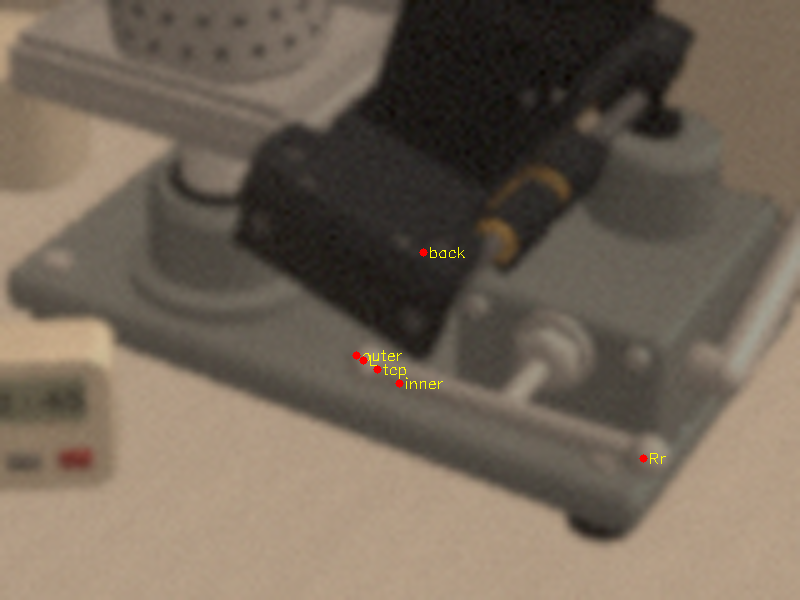

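View pics/pj_side.png

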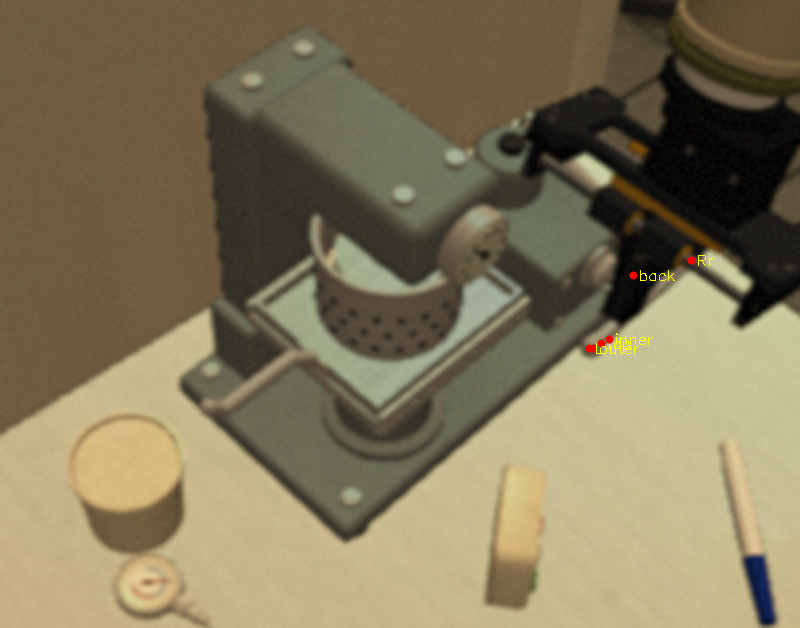

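Run:
```python
from h import *
o=status.get_obs();M=Rm(o['ee_rot'])
for n in ("scene","side"):
    p,d=cams.grab_frame(n);X=cloud(n,d,campose(n)).reshape(-1,3);L=(X-o['ee_pos'])@M;dark=p.reshape(-1,3).max(1)<70
    m=dark&(abs(L[:,1])<.03)&(abs(L[:,2])<.06)&(L[:,0]>-.12)&(L[:,0]<.03)
    Q=L[m];print(n,m.sum())
    for a in np.arange(-.12,.02,.01):
        s=Q[(Q[:,0]>=a)&(Q[:,0]<a+.01)]
        if len(s): print(round(a,2),len(s),s[:,1:].min(0).round(3),s[:,1:].max(0).round(3))
```

```text
scene 108
-0.12 101 [-0.03  -0.036] [-0.02   0.058]
-0.02 4 [-0.005  0.049] [-0.003  0.05 ]
-0.01 2 [-0.003  0.052] [-0.003  0.052]
0.01 1 [-0.016  0.048] [-0.016  0.048]
side 612
-0.12 64 [-0.029 -0.059] [0.03  0.059]
-0.11 27 [-0.003 -0.047] [0.03  0.041]
-0.1 6 [0.01  0.005] [0.013 0.011]
-0.09 33 [ 0.007 -0.017] [0.012 0.017]
-0.08 81 [-0.006 -0.016] [0.012 0.016]
-0.07 72 [-0.007 -0.014] [0.012 0.011]
-0.06 58 [-0.008 -0.012] [0.011 0.01 ]
-0.05 55 [-0.011 -0.01 ] [0.011 0.008]
-0.04 56 [-0.014 -0.01 ] [0.012 0.007]
-0.03 13 [-0.029 -0.009] [0.01 0.05]
-0.02 25 [-0.028  0.049] [-0.002  0.058]
-0.01 31 [-0.028  0.048] [-0.003  0.059]
-0.0 37 [-0.03   0.048] [-0.007  0.06 ]
0.01 32 [-0.029  0.049] [-0.008  0.06 ]
```

Run:
```python
from h import *
o=status.get_obs();M=Rm(o['ee_rot']);pose=campose('wrist',o)
p,d=cams.grab_frame('wrist');X=cloud('wrist',d,pose);L=(X-o['ee_pos'])@M
for q in ([0,0,0],[0,.0095,0],[0,-.0095,0],[-.03,0,0],[-.03,.0095,0]): print(q,proj(o['ee_pos']+M@np.array(q),pose).round(0))
for v in range(215,300,6): print(v,[ (u,)+tuple(L[v,u].round(3)) for u in (266,282,288,294)])
cv2.imwrite('pics/w3.png',cv2.resize(p[190:330,190:376,::-1],(797,600),interpolation=cv2.INTER_CUBIC))
print(proj([.4325-.078*.056,-.194+.0558,.0795],pose))
```

```text
[0, 0, 0] [280. 242.]
[0, 0.0095, 0] [280. 227.]
[0, -0.0095, 0] [280. 258.]
[-0.03, 0, 0] [280. 265.]
[-0.03, 0.0095, 0] [280. 247.]
215 [(266, np.float64(0.074), np.float64(-0.007), np.float64(-0.011)), (282, np.float64(0.074), np.float64(-0.007), np.float64(0.002)), (288, np.float64(0.074), np.float64(-0.007), np.float64(0.007)), (294, np.float64(0.074), np.float64(-0.007), np.float64(0.011))]
221 [(266, np.float64(0.072), np.float64(-0.011), np.float64(-0.011)), (282, np.float64(0.002), np.float64(0.012), np.float64(0.001)), (288, np.float64(0.002), np.float64(0.012), np.float64(0.005)), (294, np.float64(0.002), np.float64(0.012), np.float64(0.008))]
227 [(266, np.float64(0.071), np.float64(-0.016), np.float64(-0.011)), (282, np.float64(0.0), np.float64(0.009), np.float64(0.001)), (288, np.float64(-0.002), np.float64(0.01), np.float64(0.005)), (294, np.float64(-0.001), np.float64(0.01), np.float64(0.008))]
233 [(266, np.float64(0.07), np.float64(-0.02), np.float64(-0.011)), (282, np.float64(-0.001), np.float64(0.006), np.float64(0.001)), (288, np.float64(-0.003), np.float64(0.007
[... 2322 characters left out ...]
p.float64(0.001)), (288, np.float64(-0.066), np.float64(0.008), np.float64(0.003)), (294, np.float64(-0.069), np.float64(0.01), np.float64(0.005))]
293 [(266, np.float64(-0.109), np.float64(0.031), np.float64(-0.004)), (282, np.float64(-0.11), np.float64(0.031), np.float64(0.0)), (288, np.float64(-0.111), np.float64(0.031), np.float64(0.002)), (294, np.float64(-0.11), np.float64(0.031), np.float64(0.003))]
299 [(266, np.float64(-0.112), np.float64(0.03), np.float64(-0.004)), (282, np.float64(-0.112), np.float64(0.031), np.float64(0.0)), (288, np.float64(-0.112), np.float64(0.031), np.float64(0.002)), (294, np.float64(-0.114), np.float64(0.032), np.float64(0.003))]
[286.70035093 228.38715409]
```

View pics/w3.png

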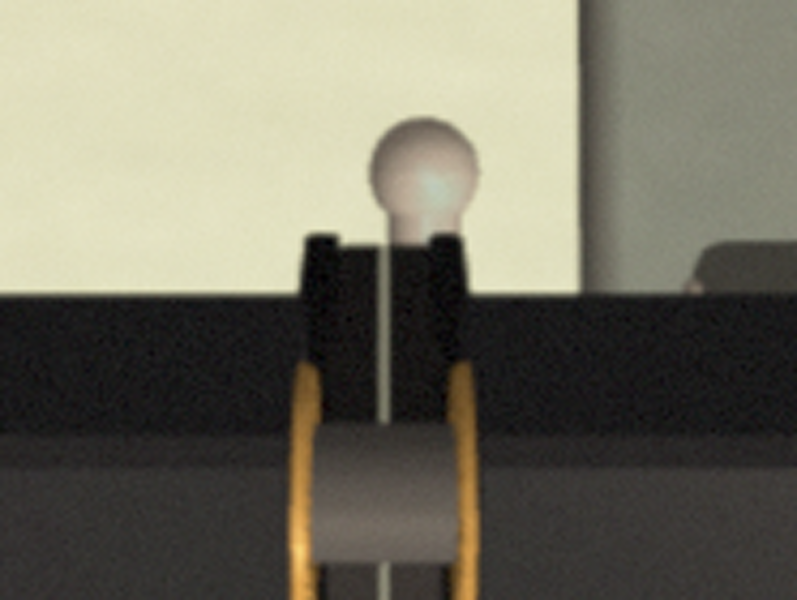

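The wrist view (ball end at about (289,230), finger tips ending at v≈245 with depth) puts the real fingertips about 27 mm short of the reported TCP. The scene and side clouds agree, and there has been no contact. I'll treat tip = TCP − 27 mm along x, and confirm it at contact.

Call:
{"api": "servo_tool", "payload": {
  "increments": [
    [0.006,0.003,0.002,0,0,0,255],
    [0.012,0.0051,0.0037,0,0,0,255],
    [0.0163,0.0051,0.0037,0,0,0,255],
    [0.0163,0.0051,0.0037,0,0,0,255]
  ]
}}

```text
time: 4.35
ee_pos: [0.4272, -0.1358, 0.058]
ee_rot: [1.579, 1.27, 1.652]
force: [-0.0, -0.8, 1.0]
grip_width: 0.0003
```

Call:
{"api": "servo_tool", "payload": {
  "increments": [
    [0.002,-0.0006,0,0,0,0,255],
    [0.004,-0.0012,0,0,0,0,255],
    [0.006,-0.0018,0,0,0,0,255],
    [0.006,-0.0018,0,0,0,0,255]
  ]
}}

```text
time: 4.68
ee_pos: [0.4279, -0.1368, 0.0527]
ee_rot: [1.574, 1.271, 1.647]
force: [-0.9, 0.9, 4.1]
grip_width: 0.0003
```

```bash
python3 -c "
from h import *
mon()"
```

```text
t 4.73 handle z 0.1684 162 bar angle -0.31 28 F [-0.8 -0.   2.9] z [ 0.4279 -0.1368  0.0529]
```

Contact came at the predicted height (3–4 N, about 0.15 Nm). Now opening in small steps.

Call:
{"api": "servo_tool", "payload": {
  "increments": [
    [0.001,-0.0003,0,0,0,0,255],
    [0.002,-0.0006,0,0,0,0,255],
    [0.003,-0.0009,0,0,0,0,255],
    [0.004,-0.0012,0,0,0,0,255],
    [0.005,-0.0015,0,0,0,0,255],
    [0.006,-0.0018,0,0,0,0,255],
    [0.006,-0.0018,0,0,0,0,255]
  ]
}}

```text
time: 5.32
ee_pos: [0.4281, -0.1368, 0.0468]
ee_rot: [1.572, 1.271, 1.645]
force: [-0.5, 0.7, 5.6]
grip_width: 0.0006
```

```bash
python3 -c "
from h import *
mon('pics/m4.png')"
```

```text
t 5.37 handle z 0.1682 162 bar angle -0.242 17 F [-0.8  0.9  5.2] z [ 0.4282 -0.1368  0.0469]
```

View pics/m4.png

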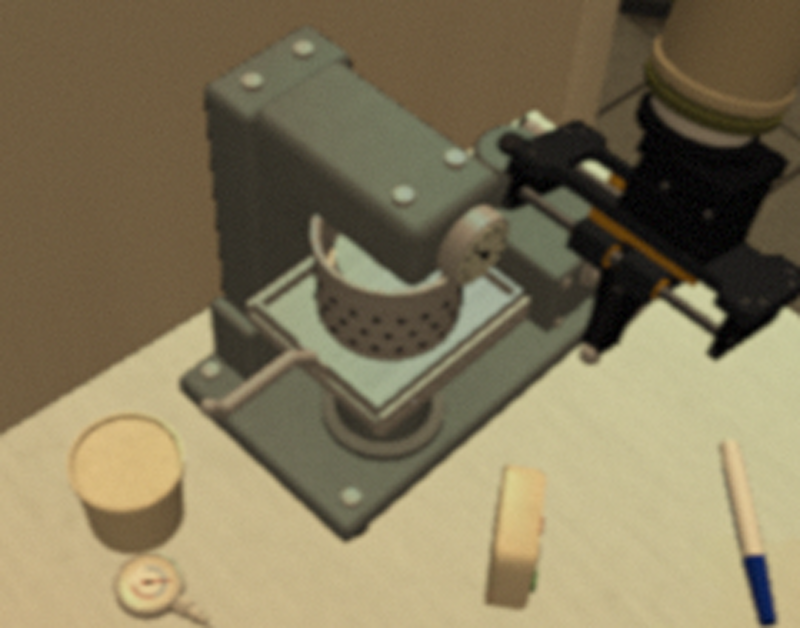

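The side view shows the tip on the bar's left end near (592,350), with the tray still up. Continuing in 1.5 mm steps.

Call:
{"api": "servo_tool", "payload": {
  "increments": [
    [0.001,-0.0003,0,0,0,0,255],
    [0.002,-0.0006,0,0,0,0,255],
    [0.002,-0.0006,0,0,0,0,255],
    [0.002,-0.0006,0,0,0,0,255],
    [0.002,-0.0006,0,0,0,0,255]
  ]
}}

```text
time: 5.78
ee_pos: [0.4283, -0.1369, 0.0449]
ee_rot: [1.571, 1.271, 1.644]
force: [-0.3, -0.2, 6.4]
grip_width: 0.0004
```

```bash
python3 -c "
from h import *
mon()"
```

```text
t 5.83 handle z 0.1682 165 bar angle -0.38 14 F [ 0.1 -0.3  7. ] z [ 0.4283 -0.1369  0.0449]
```

Call:
{"api": "servo_tool", "payload": {
  "increments": [
    [0.001,-0.0003,0,0,0,0,255],
    [0.002,-0.0006,0,0,0,0,255],
    [0.002,-0.0006,0,0,0,0,255],
    [0.002,-0.0006,0,0,0,0,255],
    [0.002,-0.0006,0,0,0,0,255]
  ]
}}

```text
time: 6.25
ee_pos: [0.4285, -0.137, 0.0428]
ee_rot: [1.57, 1.271, 1.642]
force: [0.0, -0.3, 5.2]
grip_width: 0.0005
```

```bash
python3 -c "
from h import *
mon()"
```

```text
t 6.3 handle z 0.1683 161 bar angle -0.322 11 F [0.1 0.3 5.5] z [ 0.4285 -0.137   0.0428]
```

Call:
{"api": "servo_tool", "payload": {
  "increments": [
    [0.0008,-0.0002,0,0,0,0,255],
    [0.0015,-0.0005,0,0,0,0,255],
    [0.0015,-0.0005,0,0,0,0,255],
    [0.0015,-0.0005,0,0,0,0,255],
    [0.0015,-0.0005,0,0,0,0,255]
  ]
}}

```text
time: 6.72
ee_pos: [0.4286, -0.1372, 0.0413]
ee_rot: [1.569, 1.272, 1.641]
force: [-1.0, -0.8, 6.7]
grip_width: 0.0007
```

```bash
python3 -c "
from h import *
mon()"
```

```text
t 6.77 handle z 0.1684 161 bar angle -0.287 9 F [ 1.  -0.4  6.2] z [ 0.4287 -0.1372  0.0413]
```

Call:
{"api": "servo_tool", "payload": {
  "increments": [
    [0.0008,-0.0002,0,0,0,0,255],
    [0.0015,-0.0005,0,0,0,0,255],
    [0.0015,-0.0005,0,0,0,0,255],
    [0.0015,-0.0005,0,0,0,0,255],
    [0.0015,-0.0005,0,0,0,0,255]
  ]
}}

```text
time: 7.18
ee_pos: [0.4288, -0.1374, 0.0399]
ee_rot: [1.568, 1.272, 1.641]
force: [-0.5, -1.4, 7.6]
grip_width: 0.0006
```

```bash
python3 -c "
from h import *
mon()"
```

```text
t 7.23 handle z 0.1678 162 bar angle -0.227 10 F [-0.2 -0.9  7.9] z [ 0.4288 -0.1373  0.0399]
```

Call:
{"api": "servo_tool", "payload": {
  "increments": [
    [0,0,0,0,0,0,255],
    [0,0,0,0,0,0,255],
    [0,0,0,0,0,0,255],
    [0,0,0,0,0,0,255],
    [0,0,0,0,0,0,255]
  ]
}}

```text
time: 7.65
ee_pos: [0.4287, -0.1374, 0.0399]
ee_rot: [1.568, 1.272, 1.64]
force: [0.2, -0.8, 6.9]
grip_width: 0.0006
```

```bash
python3 -c "
from h import *
mon()"
```

```text
t 7.7 handle z 0.167 160 bar angle -0.349 9 F [0.3 0.2 7.8] z [ 0.4287 -0.1374  0.0399]
```

It's sinking at about 1.7 mm/s. A little more opening.

Call:
{"api": "servo_tool", "payload": {
  "increments": [
    [0.001,-0.0003,0,0,0,0,255],
    [0.002,-0.0006,0,0,0,0,255],
    [0.002,-0.0006,0,0,0,0,255],
    [0.002,-0.0006,0,0,0,0,255],
    [0.002,-0.0006,0,0,0,0,255]
  ]
}}

```text
time: 8.12
ee_pos: [0.4289, -0.1376, 0.0378]
ee_rot: [1.567, 1.272, 1.639]
force: [-0.4, -1.6, 8.0]
grip_width: 0.0006
```

```bash
python3 -c "
from h import *
mon()"
```

```text
t 8.17 handle z 0.1641 164 bar angle -0.415 7 F [ 1.3 -1.7  7.8] z [ 0.4289 -0.1376  0.0378]
```

Call:
{"api": "servo_tool", "payload": {
  "increments": [
    [0,0,0,0,0,0,255],
    [0,0,0,0,0,0,255],
    [0,0,0,0,0,0,255],
    [0,0,0,0,0,0,255],
    [0,0,0,0,0,0,255],
    [0,0,0,0,0,0,255]
  ]
}}

```text
time: 8.67
ee_pos: [0.4288, -0.1376, 0.0378]
ee_rot: [1.567, 1.272, 1.64]
force: [1.0, -1.6, 7.0]
grip_width: 0.0002
```

```bash
python3 -c "
from h import *
mon()"
```

```text
t 8.72 handle z 0.1606 163 bar angle -0.415 4 F [ 0.6 -1.6  6. ] z [ 0.4288 -0.1376  0.0378]
```

Steady at 6.4 mm/s, so I'm leaving the valve there and moving over the right end while it sinks.

Call:
{"api": "servo_tool", "payload": {
  "increments": [
    [-0.03,0.0095,0,0,0,0,255],
    [-0.062,0.0193,0,0,0,0,255],
    [-0.07,-0.005,0.0002,0,0,0,255],
    [-0.08,-0.035,0.0005,0,0,0,255],
    [-0.0865,-0.0593,0.0007,0,0,0,255],
    [-0.0865,-0.0593,0.0007,0,0,0,255]
  ]
}}

```text
time: 9.22
ee_pos: [0.434, -0.2242, 0.1016]
ee_rot: [1.575, 1.273, 1.641]
force: [-1.0, -0.7, -1.3]
grip_width: 0.0006
```

```bash
python3 -c "
from h import *
mon('pics/m5.png')"
```

```text
t 9.27 handle z 0.1581 163 bar angle 0.414 268 F [-0.4  1.3  0.3] z [ 0.4341 -0.2212  0.1016]
```

View pics/m5.png

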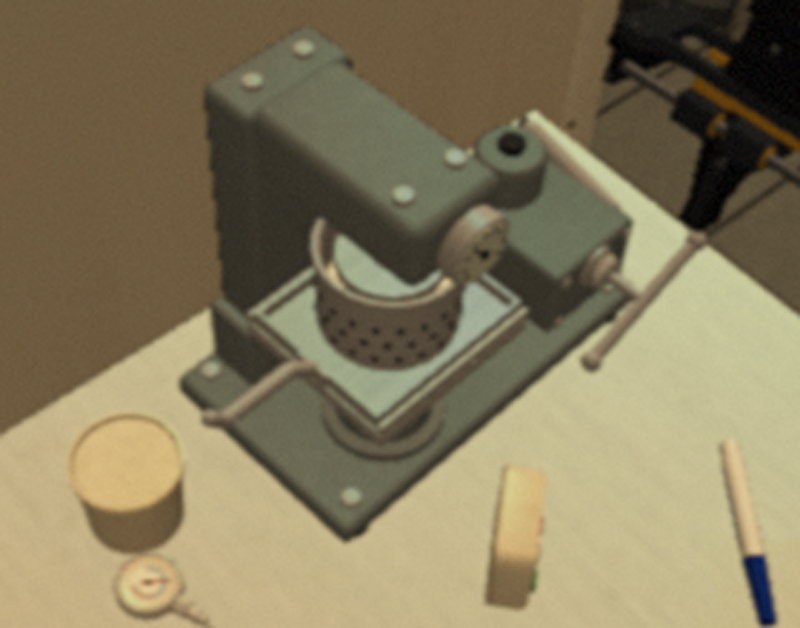

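The bar is tilted with its right end up at (700,238), and the tray is lower. Angle about 0.38 rad, still sinking. Waiting.

Call:
{"api": "servo_tool", "payload": {
  "increments": [
    [0,0,0,0,0,0,255],
    [0,0,0,0,0,0,255],
    [0,0,0,0,0,0,255],
    [0,0,0,0,0,0,255],
    [0,0,0,0,0,0,255],
    [0,0,0,0,0,0,255],
    [0,0,0,0,0,0,255],
    [0,0,0,0,0,0,255],
    [0,0,0,0,0,0,255],
    [0,0,0,0,0,0,255]
  ]
}}

```text
time: 10.1
ee_pos: [0.4345, -0.2187, 0.1022]
ee_rot: [1.574, 1.271, 1.647]
force: [0.2, 0.3, 0.0]
grip_width: 0.0007
```

Call:
{"api": "servo_tool", "payload": {
  "increments": [
    [0,0,0,0,0,0,255],
    [0,0,0,0,0,0,255],
    [0,0,0,0,0,0,255],
    [0,0,0,0,0,0,255],
    [0,0,0,0,0,0,255],
    [0,0,0,0,0,0,255],
    [0,0,0,0,0,0,255],
    [0,0,0,0,0,0,255],
    [0,0,0,0,0,0,255],
    [0,0,0,0,0,0,255]
  ]
}}

```text
time: 10.93
ee_pos: [0.4345, -0.2186, 0.1022]
ee_rot: [1.574, 1.271, 1.647]
force: [-0.1, -0.1, 0.2]
grip_width: 0.0005
```

```bash
python3 -c "
from h import *
mon()"
```

```text
t 10.98 handle z 0.1535 159 bar angle 0.413 266 F [-0.9 -0.5 -0.1] z [ 0.4345 -0.2187  0.1022]
```

Call:
{"api": "servo_tool", "payload": {
  "increments": [
    [0,0,0,0,0,0,255],
    [0,0,0,0,0,0,255],
    [0,0,0,0,0,0,255],
    [0,0,0,0,0,0,255],
    [0,0,0,0,0,0,255],
    [0,0,0,0,0,0,255],
    [0,0,0,0,0,0,255],
    [0,0,0,0,0,0,255],
    [0,0,0,0,0,0,255],
    [0,0,0,0,0,0,255]
  ]
}}

```text
time: 11.82
ee_pos: [0.4346, -0.2186, 0.1022]
ee_rot: [1.574, 1.271, 1.647]
force: [-0.2, -0.7, -0.2]
grip_width: 0.0007
```

```bash
python3 -c "
from h import *
mon()"
```

```text
t 11.87 handle z 0.1526 155 bar angle 0.417 265 F [ 0.3  0.4 -1.6] z [ 0.4345 -0.2187  0.1021]
```

Call:
{"api": "servo_tool", "payload": {
  "increments": [
    [0,0,0,0,0,0,255],
    [0,0,0,0,0,0,255],
    [0,0,0,0,0,0,255],
    [0,0,0,0,0,0,255],
    [0,0,0,0,0,0,255],
    [0,0,0,0,0,0,255],
    [0,0,0,0,0,0,255],
    [0,0,0,0,0,0,255],
    [0,0,0,0,0,0,255],
    [0,0,0,0,0,0,255]
  ]
}}

```text
time: 12.7
ee_pos: [0.4345, -0.2186, 0.1022]
ee_rot: [1.574, 1.271, 1.647]
force: [0.6, 0.2, 1.1]
grip_width: 0.0002
```

```bash
python3 -c "
from h import *
mon()"
```

```text
t 12.75 handle z 0.1522 160 bar angle 0.407 266 F [-0.6 -0.6 -0.5] z [ 0.4345 -0.2187  0.1022]
```

The sink is dying away at this opening, presumably because the load falls as it descends. I'm going back to the left end to open slightly more, and will stay there to modulate.

Call:
{"api": "servo_tool", "payload": {
  "increments": [
    [0.01,0.035,-0.0003,0,0,0,255],
    [0.022,0.07,-0.0006,0,0,0,255],
    [0.0245,0.0778,-0.0007,0,0,0,255],
    [0.05,0.0699,-0.0007,0,0,0,255],
    [0.072,0.063,-0.0007,0,0,0,255],
    [0.08,0.0605,-0.0007,0,0,0,255],
    [0.084,0.0595,-0.0007,0,0,0,255],
    [0.084,0.0595,-0.0007,0,0,0,255]
  ]
}}

```text
time: 13.42
ee_pos: [0.4276, -0.137, 0.0394]
ee_rot: [1.577, 1.27, 1.65]
force: [0.5, 0.5, 1.7]
grip_width: 0.0008
```

```bash
python3 -c "
from h import *
mon()"
```

```text
t 13.47 handle z 0.1517 158 bar angle -0.215 5 F [-0.2  0.6  0.1] z [ 0.4282 -0.1373  0.04  ]
```

Call:
{"api": "servo_tool", "payload": {
  "increments": [
    [0.0015,-0.0005,0,0,0,0,255],
    [0.003,-0.001,0,0,0,0,255],
    [0.004,-0.0013,0,0,0,0,255],
    [0.005,-0.0016,0,0,0,0,255],
    [0.005,-0.0016,0,0,0,0,255],
    [0.005,-0.0016,0,0,0,0,255]
  ]
}}

```text
time: 13.97
ee_pos: [0.4283, -0.1374, 0.0345]
ee_rot: [1.571, 1.271, 1.644]
force: [1.4, -1.1, 3.2]
grip_width: 0.0008
```

```bash
python3 -c "
from h import *
mon()"
```

```text
t 14.02 handle z 0.1486 159 bar angle 0.008 4 F [1.8 0.8 3.8] z [ 0.4282 -0.1374  0.0345]
```

Call:
{"api": "servo_tool", "payload": {
  "increments": [
    [0,0,0,0,0,0,255],
    [0,0,0,0,0,0,255],
    [0,0,0,0,0,0,255],
    [0,0,0,0,0,0,255],
    [0,0,0,0,0,0,255]
  ]
}}

```text
time: 14.43
ee_pos: [0.4277, -0.1372, 0.0341]
ee_rot: [1.575, 1.27, 1.648]
force: [0.1, 0.3, 2.4]
grip_width: 0.0004
```

```bash
python3 -c "
from h import *
mon()"
```

```text
t 14.48 handle z 0.143 155 bar angle 1.006 4 F [0.8 0.8 1. ] z [ 0.4276 -0.1372  0.0341]
```

Call:
{"api": "servo_tool", "payload": {
  "increments": [
    [0,0,0,0,0,0,255],
    [0,0,0,0,0,0,255],
    [0,0,0,0,0,0,255],
    [0,0,0,0,0,0,255],
    [0,0,0,0,0,0,255],
    [0,0,0,0,0,0,255]
  ]
}}

```text
time: 14.98
ee_pos: [0.4277, -0.1373, 0.0342]
ee_rot: [1.575, 1.271, 1.648]
force: [1.2, 0.4, 1.5]
grip_width: 0.0
```

```bash
python3 -c "
from h import *
mon()"
```

```text
t 15.03 handle z 0.1381 151 bar angle -0.879 3 F [ 0.2 -0.   0.3] z [ 0.4278 -0.1372  0.0342]
```

Now 9 mm/s; 15 mm to go.

Call:
{"api": "servo_tool", "payload": {
  "increments": [
    [0,0,0,0,0,0,255],
    [0,0,0,0,0,0,255],
    [0,0,0,0,0,0,255],
    [0,0,0,0,0,0,255],
    [0,0,0,0,0,0,255],
    [0,0,0,0,0,0,255]
  ]
}}

```text
time: 15.53
ee_pos: [0.4278, -0.1373, 0.0342]
ee_rot: [1.575, 1.271, 1.647]
force: [-0.0, 0.1, 1.5]
grip_width: 0.0005
```

```bash
python3 -c "
from h import *
mon()"
```

```text
t 15.58 handle z 0.1335 153 bar angle 0.234 1 F [0.6 0.  0.7] z [ 0.4278 -0.1373  0.0342]h.py:36: RankWarning: Polyfit may be poorly conditioned
  Q=X[m2]; s=np.polyfit(Q[:,1],Q[:,2],1)
```

Call:
{"api": "servo_tool", "payload": {
  "increments": [
    [0,0,0,0,0,0,255],
    [0,0,0,0,0,0,255],
    [0,0,0,0,0,0,255],
    [0,0,0,0,0,0,255],
    [0,0,0,0,0,0,255],
    [0,0,0,0,0,0,255]
  ]
}}

```text
time: 16.08
ee_pos: [0.4278, -0.1373, 0.0343]
ee_rot: [1.574, 1.271, 1.647]
force: [0.3, 0.7, 1.1]
grip_width: 0.0004
```

```bash
python3 -c "
from h import *
mon()"
```

```text
t 16.13 handle z 0.1293 154 bar angle -1.165 4 F [-0.5  1.   0.7] z [ 0.4278 -0.1373  0.0342]
```

Call:
{"api": "servo_tool", "payload": {
  "increments": [
    [0,0,0,0,0,0,255],
    [0,0,0,0,0,0,255],
    [0,0,0,0,0,0,255],
    [0,0,0,0,0,0,255],
    [0,0,0,0,0,0,255],
    [0,0,0,0,0,0,255],
    [0,0,0,0,0,0,255],
    [0,0,0,0,0,0,255]
  ]
}}

```text
time: 16.8
ee_pos: [0.4278, -0.1373, 0.0342]
ee_rot: [1.574, 1.271, 1.647]
force: [0.7, -0.2, 0.9]
grip_width: 0.0005
```

```bash
python3 -c "
from h import *
mon()"
```

```text
t 16.85 handle z 0.1251 152 bar angle 1.443 3 F [-0.1  0.4  0.8] z [ 0.4278 -0.1373  0.0342]
```

Call:
{"api": "servo_tool", "payload": {
  "increments": [
    [0,0,0,0,0,0,255],
    [0,0,0,0,0,0,255],
    [0,0,0,0,0,0,255],
    [0,0,0,0,0,0,255],
    [0,0,0,0,0,0,255],
    [0,0,0,0,0,0,255],
    [0,0,0,0,0,0,255],
    [0,0,0,0,0,0,255]
  ]
}}

```text
time: 17.52
ee_pos: [0.4278, -0.1373, 0.0343]
ee_rot: [1.574, 1.271, 1.647]
force: [0.5, 0.0, 0.6]
grip_width: 0.0006
```

```bash
python3 -c "
from h import *
mon()"
```

```text
t 17.57 handle z 0.1231 150 bar angle 0.875 3 F [0.  0.4 1.8] z [ 0.4278 -0.1373  0.0342]
```

Call:
{"api": "servo_tool", "payload": {
  "increments": [
    [0,0,0,0,0,0,255],
    [0,0,0,0,0,0,255],
    [0,0,0,0,0,0,255],
    [0,0,0,0,0,0,255],
    [0,0,0,0,0,0,255],
    [0,0,0,0,0,0,255],
    [0,0,0,0,0,0,255],
    [0,0,0,0,0,0,255]
  ]
}}

```text
time: 18.23
ee_pos: [0.4278, -0.1373, 0.0342]
ee_rot: [1.574, 1.271, 1.647]
force: [0.6, 0.6, 0.1]
grip_width: 0.0005
```

```bash
python3 -c "
from h import *
mon('pics/m6.png')"
```

```text
t 18.28 handle z 0.123 152 bar angle 1.049 4 F [-0.1 -0.3  1.3] z [ 0.4278 -0.1373  0.0343]
```

View pics/m6.png

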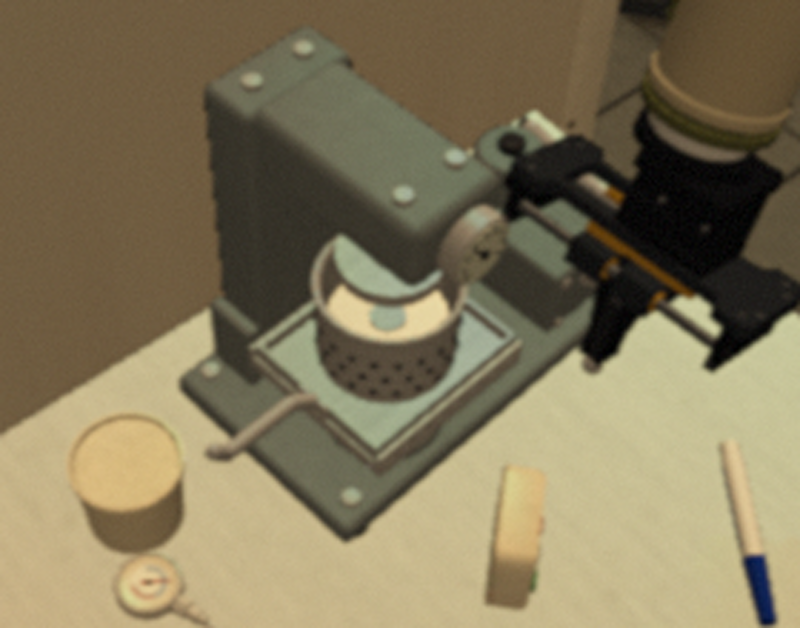

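The platen is down: the handle dropped 45.2 mm and holds, and the side view shows the mould rim clear of the plunger. Now closing from the right end.

Call:
{"api": "servo_tool", "payload": {
  "increments": [
    [-0.036,0.0113,0,0,0,0,255],
    [-0.0726,0.0226,0,0,0,0,255],
    [-0.083,-0.005,0.0002,0,0,0,255],
    [-0.092,-0.035,0.0005,0,0,0,255],
    [-0.097,-0.056,0.0007,0,0,0,255],
    [-0.097,-0.056,0.0007,0,0,0,255],
    [-0.097,-0.056,0.0007,0,0,0,255]
  ]
}}

```text
time: 18.87
ee_pos: [0.4343, -0.22, 0.1099]
ee_rot: [1.576, 1.27, 1.647]
force: [-1.5, 0.7, -0.1]
grip_width: 0.0006
```

Call:
{"api": "servo_tool", "payload": {
  "increments": [
    [0.01,-0.0031,0,0,0,0,255],
    [0.02,-0.0062,0,0,0,0,255],
    [0.026,-0.0081,0,0,0,0,255],
    [0.03,-0.0093,0,0,0,0,255],
    [0.034,-0.0106,0,0,0,0,255],
    [0.034,-0.0106,0,0,0,0,255]
  ]
}}

```text
time: 19.37
ee_pos: [0.4342, -0.2187, 0.0741]
ee_rot: [1.577, 1.27, 1.65]
force: [-1.3, 1.0, 2.7]
grip_width: 0.0008
```

Run:
```python
from h import *
mon()
o=status.get_obs()
p,d=cams.grab_frame('wrist');cv2.imwrite("pics/w4.png",p[:,:,::-1])
p,d=cams.grab_frame('side');cv2.imwrite("pics/m7.png",cv2.resize(p[130:250,300:460,::-1],(800,600)))
```

```text
t 19.42 handle z 0.1229 152 bar angle 0.672 328 F [-1.9  1.   1. ] z [ 0.4343 -0.2187  0.0744]
```

View pics/w4.png

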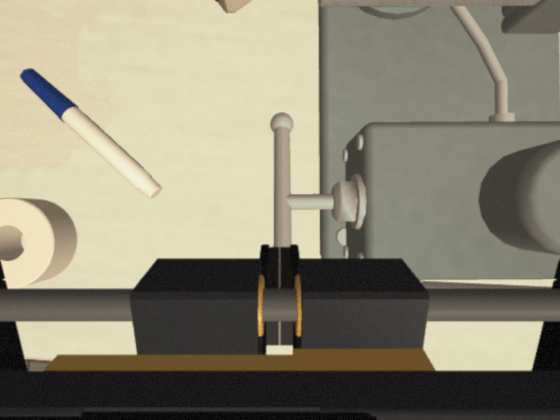

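View pics/m7.png

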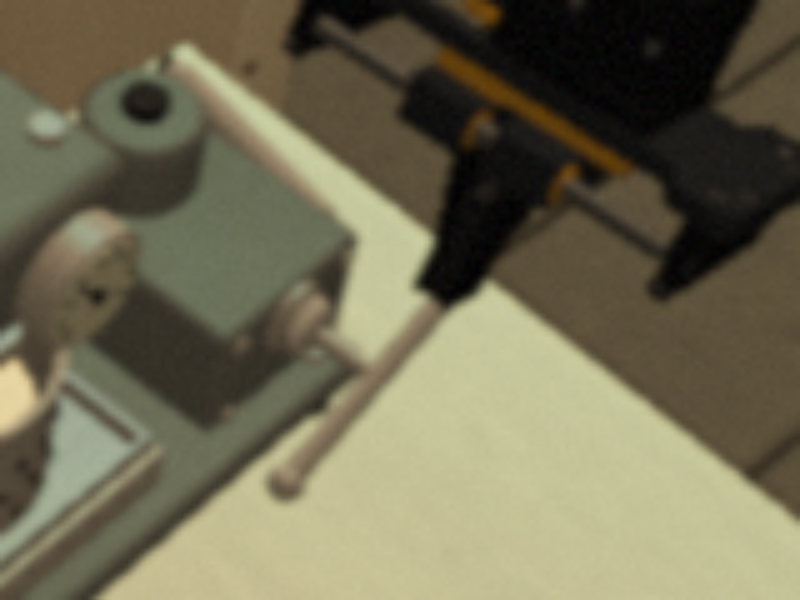

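The fingertip sits centred on the right half of the bar: (280,250) in the wrist view and (440,290) in the crop. Pressing down.

Call:
{"api": "servo_tool", "payload": {
  "increments": [
    [0.002,-0.0006,0,0,0,0,255],
    [0.004,-0.0012,0,0,0,0,255],
    [0.006,-0.0019,0,0,0,0,255],
    [0.008,-0.0025,0,0,0,0,255],
    [0.01,-0.0031,0,0,0,0,255],
    [0.012,-0.0037,0,0,0,0,255],
    [0.014,-0.0043,0,0,0,0,255],
    [0.014,-0.0043,0,0,0,0,255]
  ]
}}

```text
time: 20.18
ee_pos: [0.4354, -0.221, 0.0606]
ee_rot: [1.567, 1.274, 1.639]
force: [-0.4, -2.5, 5.3]
grip_width: 0.0002
```

Run:
```python
from h import *
mon()
```

```text
t 20.23 handle z 0.1233 154 bar angle 0.53 365 F [-1.  -2.4  4.3] z [ 0.4354 -0.2209  0.0606]
```

Call:
{"api": "servo_tool", "payload": {
  "increments": [
    [0.001,-0.0003,0,0,0,0,255],
    [0.002,-0.0006,0,0,0,0,255],
    [0.003,-0.0009,0,0,0,0,255],
    [0.004,-0.0012,0,0,0,0,255],
    [0.004,-0.0012,0,0,0,0,255]
  ]
}}

```text
time: 20.65
ee_pos: [0.4354, -0.2212, 0.0565]
ee_rot: [1.567, 1.274, 1.639]
force: [-1.4, -3.6, 6.2]
grip_width: 0.0003
```

```bash
cat >> h.py <<'E'
def ang():
    pose=campose('side');p,d=cams.grab_frame('side');X=cloud('side',d,pose).reshape(-1,3)
    b=p.reshape(-1,3).max(1)
    m2=(b>75)&(abs(X[:,0]-.4325+.078*(X[:,1]+.194))<.010)&(X[:,1]>-.215)&(X[:,1]<-.133)&(X[:,2]>.03)&(X[:,2]<.12)
    Q=X[m2]; s=np.polyfit(Q[:,1],Q[:,2],1)
    print('left-half angle',-np.arctan(s[0]).round(3),'z at -.14:',np.median(Q[Q[:,1]<-.0][abs(Q[:,1]+.145)<.006,2]).round(4),m2.sum())
E
python3 - <<'E'
from h import *
mon();ang()
X=np.load('side0.npz');W=X['W'].reshape(-1,3)
m=(abs(W[:,0]-.4325+.078*(W[:,1]+.194))<.010)&(W[:,1]>-.215)&(W[:,1]<-.133)&(W[:,2]>.03)&(W[:,2]<.12);Q=W[m]
print('base',-np.arctan(np.polyfit(Q[:,1],Q[:,2],1)[0]),np.median(Q[abs(Q[:,1]+.145)<.006,2]))
E
```

```text
t 20.7 handle z 0.123 150 bar angle 0.471 370 F [-0.6 -3.7  6. ] z [ 0.4354 -0.2212  0.0566]
left-half angle 0.044 z at -.14: 0.0761 210
base 0.03472679953880603 0.07568601286462201
```

Left-half angle 0.044 against a shut baseline of 0.035, so nearly shut. Last millimetres, gently.

Call:
{"api": "servo_tool", "payload": {
  "increments": [
    [0.0005,-0.0002,0,0,0,0,255],
    [0.001,-0.0003,0,0,0,0,255],
    [0.001,-0.0003,0,0,0,0,255],
    [0.001,-0.0003,0,0,0,0,255]
  ]
}}

```text
time: 21.08
ee_pos: [0.4354, -0.2213, 0.0556]
ee_rot: [1.567, 1.274, 1.639]
force: [-0.5, -3.9, 7.0]
grip_width: 0.0005
```

Run:
```python
from h import *
o=status.get_obs();print(o['force'],o['ee_pos']);ang()
```

```text
[-0.47153762 -3.85608961  7.02815113] [ 0.43538415 -0.22129356  0.05560791]
left-half angle 0.013 z at -.14: 0.0764 204
```

Call:
{"api": "servo_tool", "payload": {
  "increments": [
    [0.0005,-0.0002,0,0,0,0,255],
    [0.001,-0.0003,0,0,0,0,255],
    [0.001,-0.0003,0,0,0,0,255],
    [0.001,-0.0003,0,0,0,0,255]
  ]
}}

```text
time: 21.47
ee_pos: [0.4354, -0.2214, 0.0546]
ee_rot: [1.567, 1.274, 1.638]
force: [-1.4, -4.9, 5.7]
grip_width: 0.0003
```

Run:
```python
from h import *
o=status.get_obs();print(o['force'],o['ee_pos']);ang()
```

```text
[-1.36523931 -4.85691082  5.71922677] [ 0.43537083 -0.22142198  0.05462732]
left-half angle -0.002 z at -.14: 0.0779 208
```

Run:
```python
from h import *
for n in('scene','side'):
    W=np.load(n+'0.npz')['W'].reshape(-1,3)
    for nm,m in dict(table=(abs(W[:,2])<.012)&(W[:,0]>.3)&(W[:,0]<.55)&(abs(W[:,1]+.1)<.22),
        block=(abs(W[:,2]-.09)<.006)&(W[:,0]>.48)&(W[:,0]<.535)&(W[:,1]>-.24)&(W[:,1]<-.15)).items():
        Q=W[m];A=np.c_[Q[:,:2]-Q[:,:2].mean(0),np.ones(len(Q))];print(n,nm,m.sum(),np.linalg.lstsq(A,Q[:,2],rcond=None)[0].round(4))
```

```text
scene table 14088 [-0.0007  0.0004  0.    ]
scene block 721 [0.0089 0.013  0.0886]
side table 16827 [-0.0004 -0.0017  0.0009]
side block 824 [0.0105 0.0036 0.09  ]
```

The clouds are level, so the bar evidently stood about 0.035 rad open at the start. Now it reads about 0. Pressing slightly more to feel the seat.

Call:
{"api": "servo_tool", "payload": {
  "increments": [
    [0.0005,-0.0002,0,0,0,0,255],
    [0.001,-0.0003,0,0,0,0,255],
    [0.001,-0.0003,0,0,0,0,255],
    [0.001,-0.0003,0,0,0,0,255]
  ]
}}

```text
time: 21.85
ee_pos: [0.4355, -0.2216, 0.0538]
ee_rot: [1.566, 1.275, 1.637]
force: [-0.9, -5.2, 8.8]
grip_width: 0.0007
```

Run:
```python
from h import *
o=status.get_obs();print(o['force'],o['ft_torque'],o['ee_pos']);ang();ang()
```

```text
[-0.89208493 -5.22384208  8.80069326] [-0.93439034  0.25598592  0.112672  ] [ 0.43553405 -0.22160405  0.05379925]
left-half angle -0.019 z at -.14: 0.0788 203
left-half angle -0.026 z at -.14: 0.079 207
```

Force is rising (8.8 N) and the angle is just past level, so the bar is on the seat. Letting go and checking.

Call:
{"api": "servo_tool", "payload": {
  "increments": [
    [-0.03,0.0093,0,0,0,0,255],
    [-0.065,0.02,0,0,0,0,255],
    [-0.1,0.03,0,0,0,0,255],
    [-0.13,0.04,0,0,0,0,255],
    [-0.13,0.04,0,0,0,0,255]
  ]
}}

```text
time: 22.37
ee_pos: [0.4376, -0.221, 0.1949]
ee_rot: [1.548, 1.277, 1.621]
force: [0.9, 0.3, -0.4]
grip_width: 0.0003
```

Run:
```python
from h import *
print(status.get_obs()['ee_pos'])
for n in('side','scene'):
    p,d=cams.grab_frame(n);W=cloud(n,d,campose(n)).reshape(-1,3)
    m=(W[:,2]>.055)&(W[:,2]<.095)&(abs(W[:,0]-.4325+.078*(W[:,1]+.194))<.009)&(W[:,1]>-.252)&(W[:,1]<-.136);Q=W[m]
    W0=np.load(n+'0.npz')['W'].reshape(-1,3);m0=(W0[:,2]>.055)&(W0[:,2]<.095)&(abs(W0[:,0]-.4325+.078*(W0[:,1]+.194))<.009)&(W0[:,1]>-.252)&(W0[:,1]<-.136);Q0=W0[m0]
    for q in(Q0,Q):
        print(n,len(q),-np.polyfit(q[:,1],q[:,2],1)[0].round(4),[np.median(q[abs(q[:,1]-y)<.008,2]).round(4) for y in(-.245,-.22,-.165,-.145)])
    cv2.imwrite(f'pics/{n}8.png',p[:,:,::-1])
mon()
```

```text
[ 0.43759376 -0.22097849  0.19489746]
side 283 0.0362 [np.float64(0.0797), np.float64(0.0779), np.float64(0.0761), np.float64(0.0762)]
side 277 -0.0015 [np.float64(0.0777), np.float64(0.0775), np.float64(0.0772), np.float64(0.0776)]
scene 366 0.0377 [np.float64(0.0776), np.float64(0.0759), np.float64(0.074), np.float64(0.0733)]
scene 370 0.0041 [np.float64(0.0761), np.float64(0.0751), np.float64(0.0745), np.float64(0.0753)]
t 22.52 handle z 0.1233 153 bar angle 0.01 226 F [-0.7  0.5 -0.7] z [ 0.4347 -0.2197  0.1884]
```

View pics/side8.png

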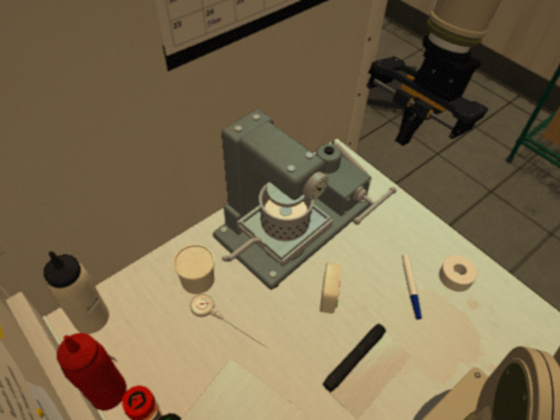

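Released, the bar is level in both cameras (slope −0.0015 and 0.004) and the side view shows the tray down, so the valve is shut and sprang back. Now to the handle, passing over the head.

Run:
```python
from h import *
D=Dr(0.0)
for q in ([.45,-.2,.31],[.47,-.08,.32],[.4895,.092,.31]): print(q,inc(q,D))
W=cloud('side',*[(lambda pd:pd[1])(cams.grab_frame('side'))],campose('side')).reshape(-1,3)
m=(W[:,2]>.10)&(W[:,2]<.15)&(W[:,1]>.052)&(W[:,1]<.16)&(W[:,0]>.46)&(W[:,0]<.52);Q=W[m]
for y in np.arange(.05,.15,.01):
    s=Q[(Q[:,1]>=y)&(Q[:,1]<y+.01)]
    if len(s):print(round(y,2),len(s),np.median(s,0).round(4))
```

```text
[0.45, -0.2, 0.31] (array([-0.1107,  0.0536,  0.0166]), array([-0.005,  0.   , -0.299]))
[0.47, -0.08, 0.32] (array([-0.0854,  0.1695,  0.0452]), array([-0.005,  0.   , -0.299]))
[0.4895, 0.092, 0.31] (array([-0.0257,  0.3291,  0.0772]), array([-0.005,  0.   , -0.299]))
0.05 20 [0.4916 0.0569 0.1172]
0.06 30 [0.4917 0.0651 0.1229]
0.07 33 [0.4907 0.0755 0.1228]
0.08 29 [0.4904 0.0852 0.1231]
0.09 33 [0.4894 0.095  0.1233]
0.1 34 [0.4886 0.1045 0.1232]
0.11 26 [0.487  0.1138 0.124 ]
0.12 36 [0.4869 0.1247 0.1344]
```

Call:
{"api": "servo_tool", "payload": {
  "increments": [
    [-0.037,0.018,0.006,0,0,-0.06,255],
    [-0.074,0.036,0.012,0,0,-0.12,255],
    [-0.111,0.0536,0.0166,0,0,-0.18,200],
    [-0.105,0.09,0.025,0,0,-0.24,160],
    [-0.096,0.13,0.035,0,0,-0.299,140],
    [-0.0854,0.1695,0.0452,-0.005,0,-0.299,140],
    [-0.072,0.205,0.053,-0.005,0,-0.299,140],
    [-0.058,0.242,0.06,-0.005,0,-0.299,140],
    [-0.044,0.28,0.068,-0.005,0,-0.299,140],
    [-0.03,0.315,0.075,-0.005,0,-0.299,140]
  ]
}}

```text
time: 23.4
ee_pos: [0.4879, 0.0795, 0.3094]
ee_rot: [2.378, 1.569, 2.456]
force: [1.0, -0.5, -0.7]
grip_width: 0.0376
```

Run:
```python
from h import *
o=status.get_obs();print(o['ee_pos'],o['grip_width'],o['joint_pos'].round(2))
D=Dr(0.0)
for q in ([.4895,.092,.25],[.4895,.092,.11]): print(q,inc(q,D))
```

```text
[0.48787431 0.07950105 0.30936768] 0.03764717005226732 [ 0.55  0.06 -0.82  1.57  0.04  1.53 -0.2 ]
[0.4895, 0.092, 0.25] (array([0.0594, 0.0123, 0.0027]), array([ 0.   , -0.001, -0.001]))
[0.4895, 0.092, 0.11] (array([0.1994, 0.0121, 0.0029]), array([ 0.   , -0.001, -0.001]))
```

Call:
{"api": "servo_tool", "payload": {
  "increments": [
    [0.01,0.0123,0.0027,0,0,0,140],
    [0.045,0.0123,0.0027,0,0,0,140],
    [0.085,0.0123,0.0028,0,0,0,140],
    [0.125,0.0122,0.0029,0,0,0,140],
    [0.15,0.0122,0.0029,0,0,0,140],
    [0.16,0.0122,0.0029,0,0,0,140],
    [0.16,0.0122,0.0029,0,0,0,140]
  ]
}}

```text
time: 23.98
ee_pos: [0.4884, 0.0896, 0.1478]
ee_rot: [2.822, 1.565, 2.9]
force: [0.8, 0.6, -0.3]
grip_width: 0.0392
```

Run:
```python
from h import *
o=status.get_obs();print(o['ee_pos'],o['force'],o['grip_width'])
p,d=cams.grab_frame('wrist');cv2.imwrite("pics/w5.png",p[:,:,::-1])
W=cloud('wrist',d,campose('wrist',o)).reshape(-1,3)
m=(W[:,2]>.108)&(W[:,2]<.132)&(W[:,1]>.052)&(W[:,1]<.14)&(W[:,0]>.45)&(W[:,0]<.53);Q=W[m]
for y in np.arange(.05,.14,.01):
    s=Q[(Q[:,1]>=y)&(Q[:,1]<y+.01)]
    if len(s):print(round(y,2),len(s),np.median(s,0).round(4))
print(inc([.4895,.092,.074],Dr(0.)))
```

```text
[0.48841693 0.08956727 0.14778761] [ 0.7636322   0.55950273 -0.32366248] 0.03920534448515054
0.05 90 [0.4944 0.056  0.1167]
0.06 183 [0.4937 0.0657 0.1226]
0.07 218 [0.493  0.0751 0.1229]
0.08 233 [0.4924 0.085  0.1228]
0.09 240 [0.4915 0.0952 0.1228]
0.1 243 [0.4907 0.105  0.1228]
0.11 205 [0.4898 0.1142 0.1237]
0.12 39 [0.4888 0.1228 0.1309]
0.13 2 [0.4891 0.1302 0.1305]
(array([0.076 , 0.002 , 0.0001]), array([ 0.   , -0.002, -0.002]))
```

View pics/w5.png

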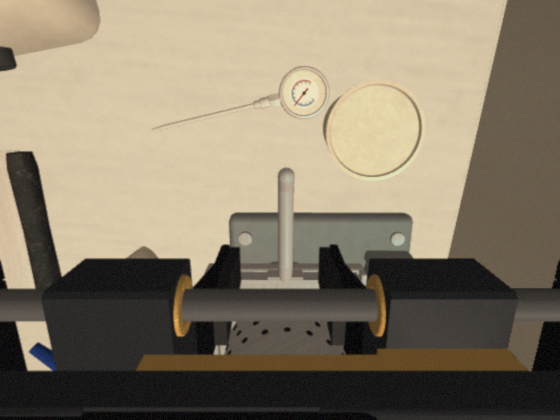

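The handle lies between the open fingers at (286,225), with the cup at (375,130) and the thermometer at (300,92) clear. Descending and gripping.

Call:
{"api": "servo_tool", "payload": {
  "increments": [
    [0.03,0.003,0.002,0,0,0,140],
    [0.055,0.003,0.002,0,0,0,140],
    [0.068,0.003,0.002,0,0,0,140],
    [0.074,0.003,0.002,0,0,0,140],
    [0.074,0.003,0.002,0,0,0,140],
    [0.074,0.003,0.002,0,0,0,140]
  ]
}}

```text
time: 24.53
ee_pos: [0.4929, 0.0933, 0.0779]
ee_rot: [0.761, 1.569, 0.839]
force: [-0.3, -0.2, 0.9]
grip_width: 0.0392
```

Call:
{"api": "servo_tool", "payload": {
  "increments": [
    [0,0,0,0,0,0,255],
    [0,0,0,0,0,0,255],
    [0,0,0,0,0,0,255],
    [0,0,0,0,0,0,255],
    [0,0,0,0,0,0,255],
    [0,0,0,0,0,0,255],
    [0,0,0,0,0,0,255]
  ],
  "force": 20
}}

```text
time: 25.12
ee_pos: [0.4919, 0.0931, 0.0767]
ee_rot: [1.983, 1.57, 2.061]
force: [-1.1, -1.3, 1.7]
grip_width: 0.0093
```

Run:
```python
from h import *
o=status.get_obs();print(o['ee_pos'],o['force'],o['ft_torque'],o['grip_width'])
mon('pics/m9.png')
print(inc(o['ee_pos']+np.array([-.078,.997,0])*.05,Dr(0.)))
```

```text
[0.49187922 0.09310538 0.07668174] [-1.1079886  -1.27783328  1.70243619] [-0.1031705   0.19726679 -0.03940971] 0.0092985610004508
t 25.17 handle z 0.117 71 bar angle 0.001 226 F [-2.  -0.8  3.6] z [0.4919 0.0931 0.0767]
(array([ 0.  ,  0.05, -0.  ]), array([-0.   , -0.   , -0.001]))
```

View pics/m9.png

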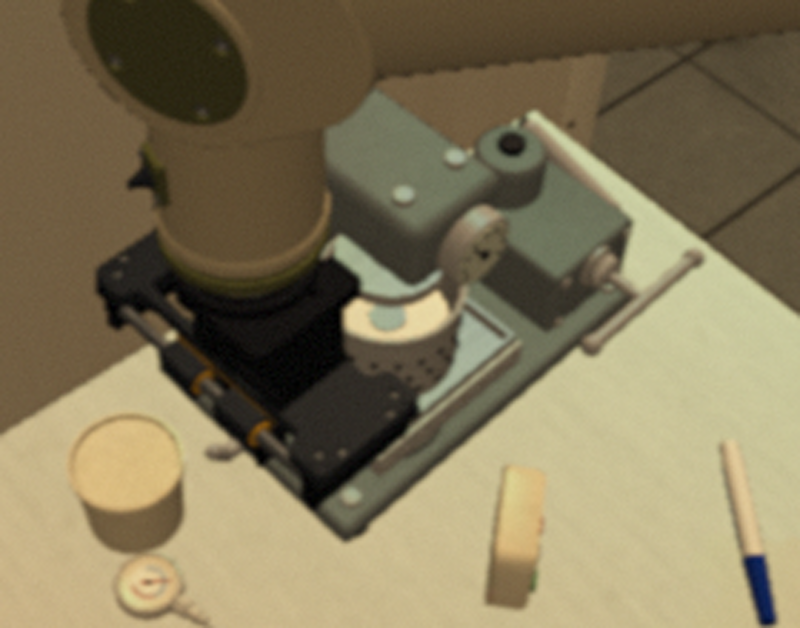

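Gripped at a 9.3 mm opening. Drawing gently along +y of the tool.

Call:
{"api": "servo_tool", "payload": {
  "increments": [
    [0,0.001,0,0,0,0,255],
    [0,0.003,0,0,0,0,255],
    [0,0.006,0,0,0,0,255],
    [0,0.009,0,0,0,0,255],
    [0,0.012,0,0,0,0,255],
    [0,0.015,0,0,0,0,255],
    [0,0.018,0,0,0,0,255],
    [0,0.021,0,0,0,0,255],
    [0,0.024,0,0,0,0,255],
    [0,0.027,0,0,0,0,255]
  ]
}}

```text
time: 26.0
ee_pos: [0.4897, 0.1201, 0.0766]
ee_rot: [2.198, 1.57, 2.275]
force: [-3.6, -2.6, 5.0]
grip_width: 0.0092
```

Call:
{"api": "servo_tool", "payload": {
  "increments": [
    [0,0.003,0,0,0,0,255],
    [0,0.006,0,0,0,0,255],
    [0,0.009,0,0,0,0,255],
    [0,0.012,0,0,0,0,255],
    [0,0.015,0,0,0,0,255],
    [0,0.018,0,0,0,0,255],
    [0,0.021,0,0,0,0,255],
    [0,0.024,0,0,0,0,255],
    [0,0.027,0,0,0,0,255],
    [0,0.03,0,0,0,0,255]
  ]
}}

```text
time: 26.83
ee_pos: [0.4874, 0.1502, 0.0766]
ee_rot: [2.077, 1.57, 2.155]
force: [-1.9, -2.4, 4.7]
grip_width: 0.0088
```

Call:
{"api": "servo_tool", "payload": {
  "increments": [
    [0,0.003,0,0,0,0,255],
    [0,0.006,0,0,0,0,255],
    [0,0.009,0,0,0,0,255],
    [0,0.012,0,0,0,0,255],
    [0,0.015,0,0,0,0,255],
    [0,0.018,0,0,0,0,255],
    [0,0.021,0,0,0,0,255],
    [0,0.024,0,0,0,0,255],
    [0,0.027,0,0,0,0,255],
    [0,0.03,0,0,0,0,255]
  ]
}}

```text
time: 27.67
ee_pos: [0.485, 0.1802, 0.0766]
ee_rot: [2.013, 1.57, 2.091]
force: [-3.5, -2.5, 4.3]
grip_width: 0.0092
```

Run:
```python
from h import *
o=status.get_obs();print(o['ee_pos'],o['force'],o['ft_torque'],o['grip_width'])
mon('pics/m10.png')
```

```text
[0.48503949 0.18016717 0.07659942] [-3.45642706 -2.47407051  4.29671143] [-0.66301518  0.48470559 -0.0059076 ] 0.009216187786342851
t 27.72 handle z 0.1329 221 bar angle 0.01 227 F [-2.4 -1.8  2.8] z [0.4849 0.1809 0.0766]
```

View pics/m10.png

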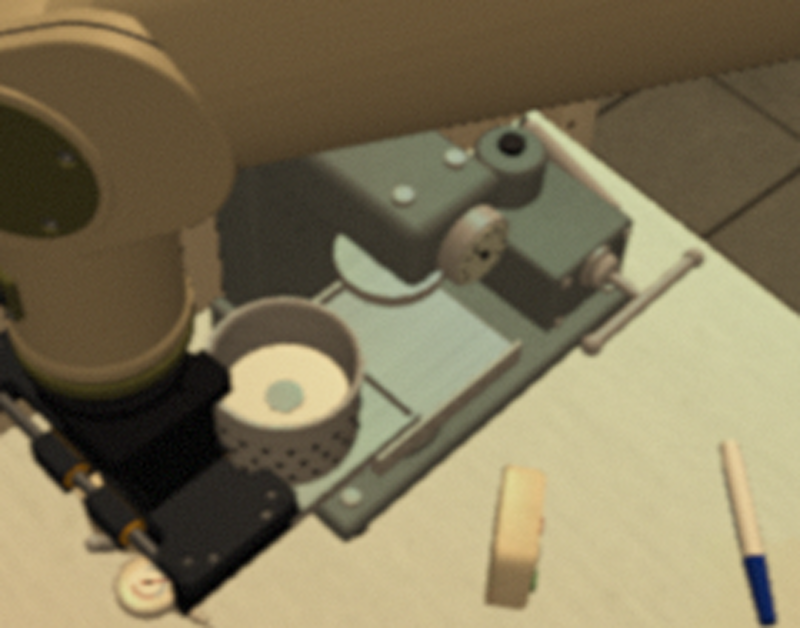

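The tray is nearly out (87 mm), the mould upright at (285,390), drag 2.5 N. Last bit slowly to the stop.

Call:
{"api": "servo_tool", "payload": {
  "increments": [
    [0,0.001,0,0,0,0,255],
    [0,0.002,0,0,0,0,255],
    [0,0.003,0,0,0,0,255],
    [0,0.004,0,0,0,0,255],
    [0,0.005,0,0,0,0,255],
    [0,0.006,0,0,0,0,255],
    [0,0.0065,0,0,0,0,255]
  ]
}}

```text
time: 28.3
ee_pos: [0.4845, 0.1864, 0.0766]
ee_rot: [2.09, 1.57, 2.168]
force: [-2.4, -3.6, 5.1]
grip_width: 0.0091
```

Call:
{"api": "servo_tool", "payload": {
  "increments": [
    [0,0.001,0,0,0,0,255],
    [0,0.0015,0,0,0,0,255],
    [0,0.002,0,0,0,0,255],
    [0,0.002,0,0,0,0,255]
  ]
}}

```text
time: 28.63
ee_pos: [0.4844, 0.1879, 0.0766]
ee_rot: [2.678, 1.57, 2.755]
force: [-4.2, -4.4, 6.2]
grip_width: 0.0094
```

Call:
{"api": "servo_tool", "payload": {
  "increments": [
    [0,0.001,0,0,0,0,255],
    [0,0.002,0,0,0,0,255],
    [0,0.002,0,0,0,0,255],
    [0,0.002,0,0,0,0,255]
  ]
}}

```text
time: 28.97
ee_pos: [0.4844, 0.1879, 0.0765]
ee_rot: [-2.138, 1.568, -2.062]
force: [-4.6, -10.7, 8.9]
grip_width: 0.0092
```

At the stop: 10.7 N with no further motion. Relaxing, releasing and lifting straight up.

Call:
{"api": "servo_tool", "payload": {
  "increments": [
    [0,-0.001,0,0,0,0,255],
    [0,-0.002,0,0,0,0,255],
    [0,-0.002,0,0,0,0,120],
    [0,-0.002,0,0,0,0,120],
    [0,-0.002,0,0,0,0,120],
    [0,-0.002,0,0,0,0,120],
    [0,-0.002,0,0,0,0,120]
  ]
}}

```text
time: 29.55
ee_pos: [0.4846, 0.1886, 0.0766]
ee_rot: [1.665, 1.569, 1.743]
force: [-0.1, -0.7, 0.0]
grip_width: 0.0346
```

Call:
{"api": "servo_tool", "payload": {
  "increments": [
    [-0.01,-0.002,0,0,0,0,120],
    [-0.03,-0.002,0,0,0,0,120],
    [-0.06,-0.002,0,0,0,0,120],
    [-0.1,-0.002,0,0,0,0,120],
    [-0.14,0.02,0,0,0,0,120],
    [-0.18,0.05,0,0,0,0,120],
    [-0.21,0.08,0,0,0,0,120],
    [-0.23,0.11,0,0,0,0,120],
    [-0.25,0.14,0,0,0,0,120],
    [-0.25,0.14,0,0,0,0,120]
  ]
}}

```text
time: 30.38
ee_pos: [0.4711, 0.3352, 0.3319]
ee_rot: [1.14, 1.563, 1.226]
force: [-0.4, 1.4, 1.2]
grip_width: 0.0463
```

Run:
```python
from h import *
o=status.get_obs();print(o['time'],o['ee_pos'],o['force'],o['grip_width'])
for n in('side','scene'):
    p,d=cams.grab_frame(n);W=cloud(n,d,campose(n)).reshape(-1,3);cv2.imwrite(f'pics/{n}f.png',p[:,:,::-1])
    m=(W[:,2]>.055)&(W[:,2]<.095)&(abs(W[:,0]-.4325+.078*(W[:,1]+.194))<.009)&(W[:,1]>-.252)&(W[:,1]<-.136);Q=W[m]
    print(n,'bar',-np.polyfit(Q[:,1],Q[:,2],1)[0].round(4),len(Q))
    for t in('cup_mid','thermometer_mid','mould_mid'):
        for k in finder.silhouettes(n,t)[:1]:
            mm=k['pixels'].ravel()&(d.ravel()>0);print(n,t,round(k['score'],2),np.median(W[mm],0).round(3),np.percentile(W[mm],3,axis=0).round(3),np.percentile(W[mm],97,axis=0).round(3))
    m=(W[:,2]>.105)&(W[:,2]<.15)&(W[:,1]>.14)&(W[:,1]<.24)&(W[:,0]>.46)&(W[:,0]<.505)
    print('handle y range',np.percentile(W[m][:,1],[1,99]) if m.sum() else None)
```

```text
30.3833 [0.47106863 0.33524265 0.33186524] [-0.41159117  1.40484684  1.20086509] 0.04625653642744739
side bar -0.005 277
side cup_mid 0.7 [0.548 0.158 0.065] [0.522 0.129 0.01 ] [0.587 0.184 0.069]
side thermometer_mid 0.77 [0.498 0.175 0.012] [0.466 0.158 0.006] [0.519 0.196 0.015]
side mould_mid 0.7 [0.493 0.078 0.135] [0.448 0.035 0.106] [0.535 0.121 0.169]
handle y range [0.14031094 0.22333217]
scene bar 0.0025 370
scene cup_mid 0.53 [0.523 0.147 0.015] [0.436 0.043 0.002] [0.527 0.167 0.096]
scene thermometer_mid 0.8 [0.496 0.171 0.011] [0.465 0.157 0.004] [0.518 0.194 0.014]
scene mould_mid 0.74 [0.477 0.065 0.143] [0.447 0.034 0.103] [0.535 0.121 0.167]
handle y range [0.14189834 0.22239059]
```

View pics/sidef.png

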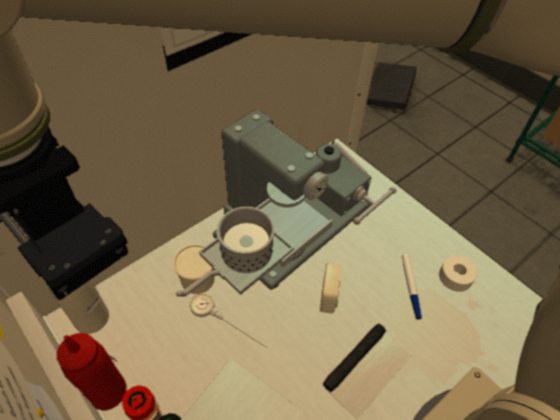

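View pics/scenef.png

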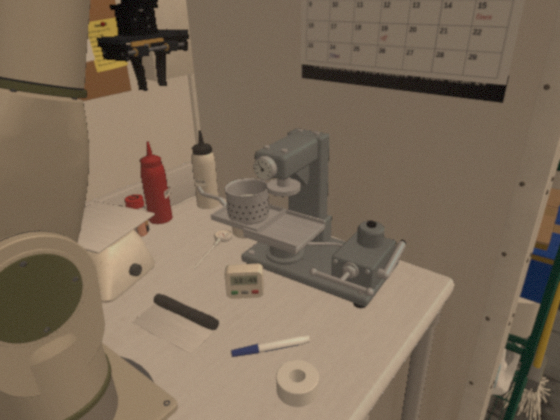

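The views show the tray out with the mould upright on it (side (247,240)), the T-bar level, and the cup and thermometer unmoved. The gripper is clear.

Call:
{"api": "servo_tool", "payload": {
  "increments": [
    [0,0,0,0,0,0,120],
    [0,0,0,0,0,0,120],
    [0,0,0,0,0,0,120]
  ]
}}

```text
time: 31.03
ee_pos: [0.4738, 0.3273, 0.3267]
ee_rot: [1.948, 1.57, 2.025]
force: [0.3, -0.2, 0.1]
grip_width: 0.046
```

```bash
python3 -c "
from station import manip
print(manip.job_done())"
```

```text
the job is handed in; nothing more can be done
None
```

The job is done and handed in at about 31 s: the platen is down, the valve is shut, and the tray is fully out with the mould upright.

- **Lowering:** I opened the valve by pressing down the left end of the T-bar. At the first setting the sinking faded to under 1 mm/s after about 16 mm. I went back and opened it a little more, and it then sank at no more than about 12 mm/s onto its stop (45 mm in all, and it stayed there).
- **Shutting:** I pressed down the right end until resistance rose, at most about 9 N by the wrist reading. After release the bar read level in both cameras, to within 0.005 rad.
- **Tray:** I drew it out by the handle about 95 mm, until it met its stop (10.7 N with no further movement).
- **Cup and thermometer:** In the last pictures they showed no movement beyond a few millimetres of measurement spread. The cup is partly hidden by the tray in the scene view, so that check rests on the side camera.

Two readings disagreed with what I was given:
- **Fingertips:** they end about 27 mm short of the reported TCP. I worked with the shorter length, and contact with the bar confirmed it.
- **Bar at the start:** it read about 0.035 rad open in both cameras. I shut it to level rather than back to where it stood.

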